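# Fit out a relay rack and power it up behind an indexed shutter

### The job

Pull the blanking plugs out of the grey relay rack and set them down in the white tray, and plug every white relay on the bench fully home into the rack, one to a socket. Only when all that is done, slide the steel shutter of the supply unit along to its next stop so that its window clicks into place over the power port, then plug the finned power plug fully home through the window. Leave the other things on the bench where they are.

Things in the scene. Friction and masses are not known exactly. Their poses are not given: they have to be found in the camera images.
- relay0: relay: white block 60 (its x) x 48 (its y) x 32 high on a black plug foot 48 (x) x 38 (y) x 16 high; 48 high in all, 0.08 to 0.17 kg; stands upright on its foot on the bench. Origin: centre of the foot's underside, z up. Looks the same turned half round. Grip it across its 48 mm. All relays are alike and fit any socket. If it reads None from the start, it is absent.
- relay1: another relay, the same as relay0 (or absent: None)
- relay2: another relay, the same as relay0 (or absent: None)
- blank0: blanking plug that may sit in socket0 at the start: black foot 38 (its x) x 48 (its y) x 12 high, grey cap 46 x 58 x 8 high on it, upright black round knob on top, 22 diameter, 22 high; 42 high in all, 0.06 kg. Origin: centre of the foot's underside, z up. Its cap rests on the rack's top; it lifts straight out by the knob. None from the start: absent.
- blank1: another blanking plug, the same as blank0, in socket1 (or absent: None)
- blank2: another blanking plug, the same as blank0, in socket2 (or absent: None)
- tray: white open tray 130 (x) x 150 (y) x 30 high, walls and floor 5 thick, fixed to the bench. Origin: centre of its underside.
- key: finned power plug: black plug foot 48 (its x) x 36 (its y) x 18 high; on it a grey block 68 (x) x 52 (y) x 16 high; on that an upright black grip fin 46 (x) x 14 (y) x 32 high; 66 high in all, 0.14 kg; stands upright on its foot on the bench. Origin: centre of the foot's underside, z up. Looks the same turned half round. Grip the fin across its 14 mm.
- rack: relay rack: grey block 100 (x) x 250 (y) x 34 high, fixed to the bench, with three sockets in a row along its y, 80 mm apart. Origin: centre of its underside.
- socket0 (a point): socket at the rack's -y end: hole 41 (rack's x) x 51 (rack's y), 24 deep, 2 mm chamfer, 1.5 mm to spare on each side of a relay's foot; the relay's x goes along the rack's y, either way round. Point: centre of the mouth, level with the rack's top. Fully home, a relay's white block rests on the rack's top and its origin is 16 mm below this point.
- socket1 (a point): the middle socket, the same as socket0
- socket2 (a point): the socket at the rack's +y end, the same as socket0
- supply: supply unit: grey housing 130 (x) x 250 (y) x 40 high, fixed to the bench; on its top two aluminium guide rails along its y, 10 high, their inner faces 82 apart, with the shutter between them. Origin: centre of its underside.
- port (a point): power port: hole 51 (supply's x) x 39 (supply's y), 24 deep, 2 mm chamfer, 1.5 mm to spare on each side of the power plug's foot; the plug's x goes along the supply's x, either way round. Point: centre of the mouth, level with the housing's top; at first the shutter covers it. Fully home, the plug's grey block rests on the shutter and its origin is 13.5 mm below this point.
- shutter (a joint): shutter: steel plate 78 (supply's x) x 134 (y) x 4 thick on the housing, with a window 56 (x) x 44 (y). Value: travel along the supply's +y in m, 0 to 0.09. Sprung stops at 0 (shut, the start), 0.045 (window centred over the port), 0.09 (shut again). About 5 N moves it out of a stop; let go within 4 mm of one, it draws itself in to about 1 mm; between stops it stays put.
- shutter_tab (a point): top centre of the shutter's upright black grip tab, 28 (supply's x) x 12 (supply's y) x 36 high; it stands on the shutter, 58 mm to the -y side of the window's centre; its top is 80.5 above the bench. Pinch it across its 12 mm from above, or push it.
- bits: bystander: blue round holder of driver bits, 52 diameter, 58 high; origin centre of its underside
- wheel0: bystander: yellow toy-robot wheel lying flat, 66 diameter, 14 thick; origin centre of its underside
- wheel1: bystander: the same as wheel0
- tape: bystander: small black tape roll lying flat, 36 diameter, 16 high; origin centre of its underside
- heatsink: bystander: finned aluminium heat sink, 34 x 30 x 18 high; origin centre of its underside
- cell: bystander: red battery cell standing on end, 26 diameter, 62 high; origin centre of its underside
- driver: bystander: screwdriver with green handle lying on the bench
Not all that is in view belongs to the job. Leave any purple look-alike of the relay1 alone.

How it is judged:
By the outcome, as a careful person would: the job done as asked, in the order asked, and still so for the second after the job is handed in, with the robot touching nothing.
Of relay0, relay1, relay2 only 2 to 3 are there at a start; the rules pass over those that are not, and their reading is None.
Of blank0, blank1, blank2 only 1 to 2 are there at a start; the rules pass over those that are not, and their reading is None.
At some moment in a run one of relay0, relay1, relay2, key may be knocked a few centimetres aside while the robot is not near it.
It also fails if it takes over 210 s, if anything falls off the work surface, if the arm or the gripper's body presses on something with over 40 N, if the wrist force passes 120 N, or if a joint passes its speed limit or range.

### The arm

A 6-joint arm with a two-finger parallel gripper is mounted at the origin on the work surface. World frame = base frame: x ahead of the robot, y to its left, z up, the work surface at z = 0. Lengths are in m, angles in degrees, forces in N, time in s.
With the tool pointing down it reaches from about 0.35 to 0.875 m from the base axis. Payload 4.2 kg.
Tool frame: the origin (TCP) lies on the mounting face of the last link; the fingertips stand 182 mm ahead of it and the grasp point (between the pads) lies 164 mm ahead of it (manip.finger_overhang is the z of the fingertips in the tool frame, in m); z points along the fingers, y is the direction in which the jaws open and shut (so a half turn about z gives the same grasp; the last joint's range is limited). The gripper opens to 87 mm and grips with 3 to 60 N. Pads are 19 mm wide; open, the fingers measure 117 mm over their backs; the gripper's body (75 mm by 190 mm) begins 51 mm behind the grasp point.
Start: joints at [80.993, 22.042, 0.453, 0, -68.411, -14.817], TCP at [0.252, 0.572, 0.405] pointing down, gripper open.
Joint ranges: [-179.83, 179.83], [-69.29, 118.12], [-61.27, 80.66], [-181.25, 117.63], [-171.15, -9.14], [-177.46, 177.46]. Speed limits (degrees/s): [159.86, 159.86, 180, 180, 180, 180].

### API

Orientations are given as [roll, pitch, yaw] about the fixed x, y, z axes, in that order (R = Rz(yaw) Ry(pitch) Rx(roll)).
In Python, from station import manip, imaging, finder gives the robot as it stands.
- The arm moves only by the tool apply_moves, never from a script. Its argument "commands" is text: rows parted by semicolons, each of 7 numbers parted by spaces: the opening, from 0 (shut) to 1 (fully open), then the shift along the tool's x, y, z in cm, then the turn, a rotation vector about the tool's x, y, z in rad. In form: gripper dx dy dz wx wy wz; .... A call has 1 to 8 rows; each row shifts and turns the commanded pose from where the row before left it, along the tool's axes as they then stand; what a row does not reach is not made up. A row lasts 1/10 s, in which the tool goes at most 50 mm and 8.59 degrees, less where a joint would pass 70% of its speed; a pose out of reach is approached as far as the arm can. A call with a gripper value outside its range is refused whole. The fingers move at their own pace and stop on an object; "force" is the grip in N (left out, the last holds). Time passes only in rows, so rows that do not move let the fingers close. It gives the time, the measured TCP pose, the force and the opening at its end, in the units of the state.
- manip.state(): the state, without advancing time (a new reading comes with each control period).
- imaging.read_camera(name): name is "side" or "top" or "wrist"; returns a dict with "image" (420x560x3 uint8, red, green, blue), "depth" (420x560 float32, m along the optical axis (not along the pixel's ray), 0 where there is no reading), "mtx" (3x3 intrinsics, pixels), "dist_coeffs" ([k1, k2, p1, p2, k3] as OpenCV has them; the pictures are not rectified), "rvec" (rotation vector, rad) and "tvec" (3), from world to camera coordinates, as OpenCV has them. Camera axes: x right, y down, z forward; pixel columns grow to the right and rows downward; lengths in m; the calibration is good to about 2 mm. A picture is of the moment at which its call begins.
- manip.hand_in(): hands the job in, once; it reports no verdict.
Trained networks look in a picture, given as the dict that the camera call returned (one of the last four; its "shot" number tells which), for a name from the list of things; names that differ only in an ending like _2 or _b are one class to them, and where a whole thing is asked for, a point or a joint stands for the part that bears it (a point fixed in the world has none). Each returns a list of dicts, best first, with "p" (0 to 1); they miss things now and then, are a little off and sometimes report something else, mostly with a low value. They report only what shows in the picture. A call takes as long as a camera call. They do not tell look-alikes from the thing itself.
- finder.boxes_of(thing, picture): "rect" ([left, top, width, height] in pixels, round what is visible of it).
- finder.masks_of(thing, picture): "mask" (420x560 bool, what is visible of it) and "rect" ([left, top, width, height] in pixels, round what is visible of it).
- finder.pinpoint(thing, picture): "uv" ([column, row] in pixels: a listed point, or the origin of a listed thing).
The state is a dict: "t": time; "joints": joint angles; "qd": joint speeds; "effort": joint torques, N m; "position": TCP position; "tool_rot": TCP orientation; "contact_force": force on the tool from outside, world axes, zero at the start; "moment": the same for the moment, N m; "grip_width": finger opening in m.
Only numpy, scipy, OpenCV 4.12 (cv2) and the standard library are available. Lean on these libraries where they do the work, as an engineer would, in place of code of your own. Each camera call takes 0.05 s, during which the arm holds its last target. There are 200 camera calls.

## Working session

There is one attempt and no reset: what is moved stays moved. The work goes in short steps, Python scripts to look and compute and a tool call to move; the robot and the scene stay as the last step left them, time stands still between calls to the robot, and variables do not carry over. Pictures are saved under pics/ and viewed, about 12 in all and at most 16, crops included, and the job is handed in when it is done.

Besides the shell and the picture viewer there is one more tool, called after "Request:" as a command line: name --argument value ..., lists and objects as JSON in quotes. apply_moves: Moves the arm, as the interface text tells. Its arguments: {"type":"object","properties":{"commands":{"type":"string"},"force":{"type":"number"}},"required":["commands"]}

```bash
ls; mkdir -p pics; cat > h.py <<'E'
import numpy as np, cv2
from station import manip, imaging, finder
from scipy.spatial.transform import Rotation as R
def cam(n): return imaging.read_camera(n)
def save(p,name,crop=None,s=1):
    im=p["image"][:,:,::-1]
    if crop: x,y,w,h=crop; im=im[y:y+h,x:x+w]
    im=cv2.resize(im,None,fx=s,fy=s,interpolation=cv2.INTER_CUBIC); cv2.imwrite("pics/"+name,im)
def ext(p):
    M=cv2.Rodrigues(np.array(p["rvec"],float))[0]; return M,np.array(p["tvec"],float).ravel()
def ray(p,uv):
    M,t=ext(p); q=cv2.undistortPoints(np.array([[uv]],float),np.array(p["mtx"]),np.array(p["dist_coeffs"]))[0,0]
    return -M.T@t, M.T@np.array([q[0],q[1],1.])
def at_z(p,uv,z):
    c,d=ray(p,uv); return c+d*(z-c[2])/d[2]
def cloud(p,mask=None):
    d=p["depth"]; m=d>0
    if mask is not None: m&=mask
    v,u=np.nonzero(m); q=cv2.undistortPoints(np.stack([u,v],1).astype(float)[:,None],np.array(p["mtx"]),np.array(p["dist_coeffs"]))[:,0]
    M,t=ext(p); z=d[v,u]; P=np.c_[q*z[:,None],z]; return (P-t)@M, np.stack([u,v],1)
def proj(p,X): return cv2.projectPoints(np.array(X,float).reshape(-1,1,3),np.array(p["rvec"]),np.array(p["tvec"]),np.array(p["mtx"]),np.array(p["dist_coeffs"]))[0][:,0]
E
python3 - <<'E'
from h import *
s=manip.state(); print(s["position"],s["tool_rot"],s["grip_width"],manip.finger_overhang)
t=cam("top");save(t,"top.png");sd=cam("side");save(sd,"side.png")
for n in ["relay0","blank0","key","tray","rack","supply","socket0","socket1","socket2","port","shutter_tab"]:
    print(n,[(np.round(r["uv"]).tolist(),round(r["p"],2),np.round(at_z(t,r["uv"],{"socket0":.034,"socket1":.034,"socket2":.034,"port":.04,"shutter_tab":.0805,"blank0":.022}.get(n,0)),3)[:2].tolist()) for r in finder.pinpoint(n,t)])
E
```

```text
pics
[0.25233874 0.57157832 0.40363913] [ 1.79873370e+02 -3.40791203e-03 -2.38378291e+01] 0.08739763247341183 0.1822
relay0 [([182.0, 288.0], 0.91, [0.35, 0.299]), ([340.0, 272.0], 0.65, [0.405, -0.147]), ([251.0, 193.0], 0.62, [0.626, 0.114]), ([141.0, 273.0], 0.58, [0.391, 0.417]), ([240.0, 271.0], 0.57, [0.403, 0.138])]
blank0 [([225.0, 192.0], 0.81, [0.624, 0.187]), ([250.0, 191.0], 0.58, [0.628, 0.114]), ([191.0, 198.0], 0.52, [0.603, 0.28])]
key [([291.0, 258.0], 0.6, [0.443, -0.006])]
tray [([399.0, 289.0], 0.88, [0.362, -0.315])]
rack [([312.0, 263.0], 0.69, [0.429, -0.067]), ([224.0, 193.0], 0.64, [0.623, 0.192])]
supply [([353.0, 214.0], 0.88, [0.574, -0.184]), ([223.0, 198.0], 0.49, [0.609, 0.192])]
socket0 [([250.0, 192.0], 0.92, [0.625, 0.115]), ([221.0, 198.0], 0.7, [0.606, 0.196]), ([195.0, 199.0], 0.66, [0.601, 0.268])]
socket1 [([250.0, 192.0], 0.92, [0.625, 0.115]), ([221.0, 198.0], 0.7, [0.606, 0.196]), ([195.0, 199.0], 0.66, [0.601, 0.268])]
socket2 [([250.0, 192.0], 0.92, [0.625, 0.115]), ([221.0, 198.0], 0.7, [0.606, 0.196]), ([195.0, 199.0], 0.66, [0.601, 0.268])]
port [([358.0, 210.0], 0.81, [0.581, -0.191]), ([226.0, 191.0], 0.71, [0.624, 0.182]), ([238.0, 270.0], 0.61, [0.407, 0.141])]
shutter_tab [([401.0, 206.0], 0.83, [0.59, -0.3]), ([394.0, 288.0], 0.26, [0.37, -0.279])]
```

View pics/top.png

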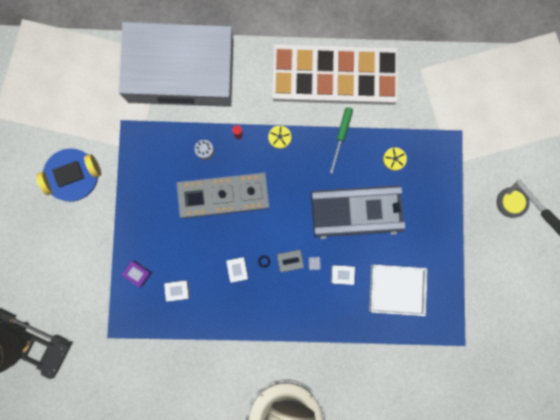

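View pics/side.png

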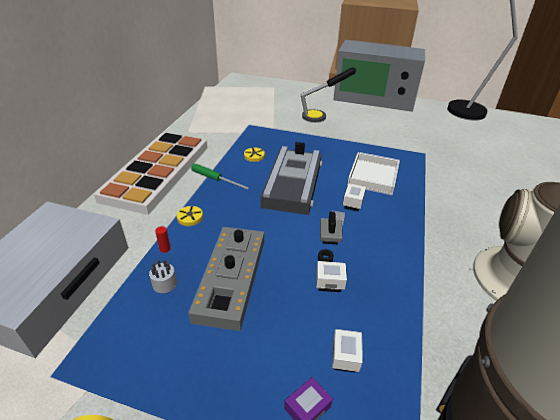

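Targets (top view): white relays at (176,291), (237,270) and (343,275). The purple look-alike at (137,273) is to be left alone. The grey finned key is at (290,261), and the small heatsink at (314,263) is not to be confused with it. The blanks are at (222,194) and (251,190), and the empty socket is at (194,199). The shutter tab is at (398,208). Next I'll measure the poses from depth.

```bash
cat >> h.py <<'E'
def plane_rect(p,xy,zr,r):
    "min-area rect of cloud points within r of xy and height range zr"
    P,_=cloud(p); m=(np.hypot(P[:,0]-xy[0],P[:,1]-xy[1])<r)&(P[:,2]>zr[0])&(P[:,2]<zr[1]); Q=P[m]
    if len(Q)<5: return None
    (c,wh,a)=cv2.minAreaRect((Q[:,:2]*1000).astype(np.float32)); 
    long=a if wh[0]>=wh[1] else a+90
    return np.round(c,1),np.round(sorted(wh),1),round((long+90)%180-90,1),len(Q),round(np.median(Q[:,2])*1000,1)
def plan(xyz=None,yaw=None,s=None,tilt=True):
    "steps from the measured pose: turn about tool z first, then tool-frame shift (cm). xyz = grasp point target"
    s=s or manip.state(); Rm=R.from_euler("xyz",s["tool_rot"],degrees=True)
    g=s["position"]+Rm.apply([0,0,.164]); 
    print("t",round(s["t"],2),"grasp",np.round(g,4),"rot",np.round(s["tool_rot"],2),"w",round(s["grip_width"],4),"F",np.round(s["contact_force"],1))
    if yaw is None: yaw=s["tool_rot"][2]
    opts=[yaw,yaw+180,yaw-180]; yaw=min([(y+180)%360-180 for y in opts],key=lambda y:abs(s["joints"][5]-((y-s["tool_rot"][2]+180)%360-180)) if 0 else abs((y-s["tool_rot"][2]+180)%360-180))
    Rt=R.from_euler("xyz",[180,0,yaw],degrees=True)
    rv=(Rm.inv()*Rt).as_rotvec(); n=int(np.ceil(np.linalg.norm(rv)/.149)); 
    print("yaw->",round(yaw,1),"j6",round(s["joints"][5],1),"turn",np.round(rv,4),"rows",n,"each",np.round(rv/max(n,1),4))
    if xyz is not None:
        tcp=np.array(xyz)+[0,0,.164]; d=Rt.inv().apply(tcp-s["position"])*100; n=int(np.ceil(np.linalg.norm(d)/4.9)); print("shift cm",np.round(d,2),"rows",n,"each",np.round(d/n,3))
E
python3 - <<'E'
from h import *
t=cam("top"); sd=cam("side")
for nm,uv,z,zr in [("rA",(176,291),.048,(.04,.055)),("rB",(237,270),.048,(.04,.055)),("rC",(343,275),.048,(.04,.055)),("purple",(137,273),.048,(.04,.055)),("key",(290,261),.034,(.025,.075)),("keyfin",(290,261),.06,(.055,.075)),("tab",(398,208),.08,(.07,.09)),("b1",(222,194),.06,(.055,.075)),("b2",(251,190),.06,(.055,.075)),("heatsink",(314,263),.018,(.01,.025))]:
    xy=at_z(t,uv,z)[:2]; print(nm,np.round(xy*1000),plane_rect(t,xy,zr,.05),"S",plane_rect(sd,xy,zr,.05))
for nm,uv,z,zr,r in [("rack",(222,195),.034,(.025,.042),.15),("supply",(358,211),.045,(.03,.06),.15),("tray",(398,290),.03,(.02,.04),.1)]:
    xy=at_z(t,uv,z)[:2]; print(nm,np.round(xy*1000),plane_rect(t,xy,zr,r))
plan()
w=cam("wrist"); M,tt=ext(w); print("wristcam pos",-M.T@tt, M[2], w["mtx"])
E
```

```text
rA [346. 306.] (array([347.2, 307. ]), array([50.1, 64.1]), -81.8, 432, np.float64(47.3)) S (array([345. , 308.7]), array([46.7, 61.2]), -82.2, 884, np.float64(47.6))
rB [406. 143.] (array([408.5, 143.4]), array([47.9, 59.4]), 12.6, 381, np.float64(47.5)) S (array([405.2, 145.8]), array([51.3, 60.1]), 12.6, 567, np.float64(47.7))
rC [ 399. -148.] (array([ 401.6, -149. ]), array([47.6, 60.4]), 88.1, 376, np.float64(48.2)) S (array([ 398.9, -147.9]), array([48. , 63.8]), 87.5, 288, np.float64(48.0))
purple [392. 414.] (array([390.5, 418.4]), array([51.6, 60. ]), 59.3, 412, np.float64(47.6)) S (array([387.7, 420.3]), array([48.3, 61.2]), 58.0, 1206, np.float64(47.8))
key [434.  -2.] (array([436.1,  -3.3]), array([51.6, 67.4]), -77.3, 451, np.float64(34.3)) S (array([ 4.331e+02, -1.000e-01]), array([52.2, 69.1]), -77.7, 513, np.float64(33.9))
keyfin [434.  -1.] (array([436.1,  -3.1]), array([13.8, 44.7]), -77.6, 87, np.float64(65.3)) S (array([433.7,  -0.5]), array([13.9, 46.5]), -78.1, 102, np.float64(64.7))
tab [ 585. -292.] (array([ 589.5, -290.2]), array([12.5, 25.4]), 2.9, 47, np.fl
[... 550 characters left out ...]
.4]), -79.9, 82, np.float64(16.7))
rack [614. 193.] (array([663.4, 198.2]), array([197.1, 249.9]), -82.0, 2704, np.float64(34.2))
supply [ 578. -189.] (array([ 577.8, -189.3]), array([136.7, 251.1]), -84.9, 4049, np.float64(42.7))
tray [ 361. -304.] (array([ 362. , -306.9]), array([132.1, 151.7]), 87.6, 431, np.float64(28.7))
t 0.75 grasp [0.2524 0.5717 0.2408] rot [-180.      0.    -23.82] w 0.0871 F [-0.2 -0.4  0.2]
yaw-> -23.8 j6 -14.8 turn [-0.  0. -0.] rows 1 each [-0.  0. -0.]
wristcam pos [0.32982272 0.53874588 0.38534965] [-0.27707733  0.1231252  -0.9529262 ] [[304.14879313   0.         282.85158511]
 [  0.         304.14879313 212.6372708 ]
 [  0.           0.           1.        ]]
```

```bash
python3 - <<'E'
from h import *
plan([.615,.152,.2],8.2)
E
```

```text
t 0.8 grasp [0.2524 0.5717 0.2408] rot [-180.      0.    -23.82] w 0.0873 F [ 0.1 -0.5 -0.5]
yaw-> 8.2 j6 -14.8 turn [-0.      0.     -0.5589] rows 4 each [-0.      0.     -0.1397]
shift cm [29.9  46.72  4.08] rows 12 each [2.492 3.893 0.34 ]
```

Request:
apply_moves --commands "1 0 0 0 0 0 -0.14; 1 0 0 0 0 0 -0.14; 1 0 0 0 0 0 -0.14; 1 0 0 0 0 0 -0.139; 1 2.5 3.9 0.34 0 0 0; 1 2.5 3.9 0.34 0 0 0; 1 2.5 3.9 0.34 0 0 0; 1 2.5 3.9 0.34 0 0 0"

```text
t: 1.6
position: [0.3744, 0.4302, 0.3912]
tool_rot: [-180.0, -0.0, 8.3]
contact_force: [1.0, -0.1, -0.0]
grip_width: 0.0869
```

Request:
apply_moves --commands "1 2.5 3.9 0.34 0 0 0; 1 2.5 3.9 0.34 0 0 0; 1 2.5 3.9 0.34 0 0 0; 1 2.5 3.9 0.34 0 0 0; 1 2.5 3.9 0.34 0 0 0; 1 2.5 3.9 0.34 0 0 0; 1 2.5 3.9 0.34 0 0 0; 1 2.5 3.9 0.34 0 0 0"

```text
t: 2.4
position: [0.6172, 0.1498, 0.364]
tool_rot: [-180.0, -0.0, 8.2]
contact_force: [1.1, 1.8, 0.1]
grip_width: 0.0869
```

Request:
apply_moves --commands "1 0 0 0 0 0 0; 1 0 0 0 0 0 0"

```text
t: 2.6
position: [0.6166, 0.1502, 0.3634]
tool_rot: [180.0, 0.1, 8.1]
contact_force: [-0.3, 0.0, -0.5]
grip_width: 0.0873
```

```bash
python3 - <<'E'
from h import *
plan([.615,.152,.2],8.2)
w=cam("wrist"); save(w,"w1.png")
for nm,xy in [("b1",(.614,.192)),("b2",(.625,.114))]: print(nm,plane_rect(w,xy,(.055,.072),.04))
print("rack",plane_rect(w,(.614,.192),(.029,.038),.16))
for n in ["socket0","blank0"]: print(n,[(np.round(r["uv"]).tolist(),round(r["p"],2),np.round(at_z(w,r["uv"],.034 if n[0]=='s' else .022),4)[:2].tolist()) for r in finder.pinpoint(n,w)])
E
```

```text
t 2.6 grasp [0.6165 0.1502 0.1994] rot [1.7999e+02 5.0000e-02 8.0600e+00] w 0.0873 F [-0.3  0.  -0.5]
yaw-> 8.2 j6 69.8 turn [ 0.0001  0.0009 -0.0024] rows 1 each [ 0.0001  0.0009 -0.0024]
shift cm [-0.14 -0.2  -0.06] rows 1 each [-0.137 -0.199 -0.063]
b1 (array([615.7, 193.7]), array([20.9, 21.1]), -6.7, 421, np.float64(64.4))
b2 (array([627. , 114.8]), array([20.9, 21. ]), 54.6, 417, np.float64(64.4))
rack (array([666.6, 201. ]), array([203.1, 250.3]), -81.9, 15556, np.float64(34.7))
socket0 [([165.0, 196.0], 0.69, [0.6037, 0.2741])]
blank0 [([245.0, 196.0], 0.9, [0.6122, 0.1927]), ([317.0, 193.0], 0.62, [0.6259, 0.1153])]
```

View pics/w1.png

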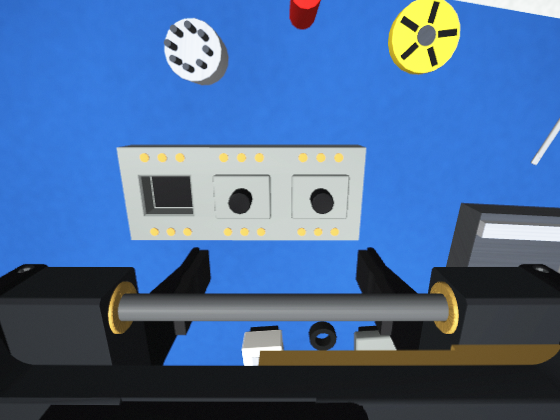

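The wrist view shows the rack with an empty socket at (170,195) and knobs at (240,200) and (321,200), consistent with the top view. Next I'll pick b2.

```bash
python3 - <<'E'
from h import *
plan([.6268,.1148,.063],8.1)
E
```

```text
t 2.75 grasp [0.6156 0.1523 0.2003] rot [-1.7999e+02 -2.0000e-02  8.2900e+00] w 0.0868 F [0.6 0.2 1.3]
yaw-> 8.1 j6 69.8 turn [-0.0002 -0.0003  0.0033] rows 1 each [-0.0002 -0.0003  0.0033]
shift cm [ 0.58  3.87 13.73] rows 3 each [0.195 1.289 4.576]
```

```bash
cat >> h.py <<'E'
def avg(n=5):
    S=[manip.state()]
    for _ in range(n-1): imaging.read_camera("side"); S.append(manip.state())
    s=dict(S[-1]); P=np.array([q["position"] for q in S]); s["position"]=P.mean(0); print("std mm",np.round(P.std(0)*1000,2))
    Rs=R.from_euler("xyz",[q["tool_rot"] for q in S],degrees=True).mean(); s["tool_rot"]=Rs.as_euler("xyz",degrees=True)
    return s
E
python3 - <<'E'
from h import *
plan([.6268,.1148,.063],8.1,s=avg())
E
```

```text
std mm [0.04 0.08 0.06]
t 2.95 grasp [0.6156 0.1525 0.2004] rot [-1.7999e+02 -3.0000e-02  8.3100e+00] w 0.0869 F [ 0.4  0.4 -0.1]
yaw-> 8.1 j6 69.8 turn [-0.0002 -0.0005  0.0037] rows 1 each [-0.0002 -0.0005  0.0037]
shift cm [ 0.58  3.88 13.74] rows 3 each [0.195 1.294 4.579]
```

Request:
apply_moves --commands "0.6 0.3 1.9 3.5 0 0 0.0; 0.6 0.3 1.9 3.5 0 0 0; 0.6 0 0 3.4 0 0 0; 0.6 0 0 3.3 0 0 0; 0.6 0 0 0 0 0 0; 0.6 0 0 0 0 0 0; 0.6 0 0 0 0 0 0" --force 20

```text
t: 3.65
position: [0.626, 0.1145, 0.2271]
tool_rot: [180.0, 0.3, 8.2]
contact_force: [-5.4, -0.7, -3.6]
grip_width: 0.0575
```

```bash
python3 - <<'E'
from h import *
plan([.6268,.1148,.063],8.1)
w=cam("wrist"); save(w,"w2.png")
for nm,xy in [("b1",(.614,.192)),("b2",(.625,.114))]: print(nm,plane_rect(w,xy,(.055,.067),.02))
E
```

```text
t 3.65 grasp [0.6251 0.1143 0.0631] rot [179.96   0.32   8.22] w 0.0575 F [-5.4 -0.7 -3.6]
yaw-> 8.1 j6 73.4 turn [0.0007 0.0055 0.002 ] rows 1 each [0.0007 0.0055 0.002 ]
shift cm [ 0.08 -0.02  0.01] rows 1 each [ 0.084 -0.015  0.012]
b1 (array([624.3, 192.5]), array([ 6.2, 18. ]), 86.3, 372, np.float64(61.3))
b2 (array([634.3, 116.6]), array([11.6, 21.9]), -81.8, 355, np.float64(61.3))
```

View pics/w2.png

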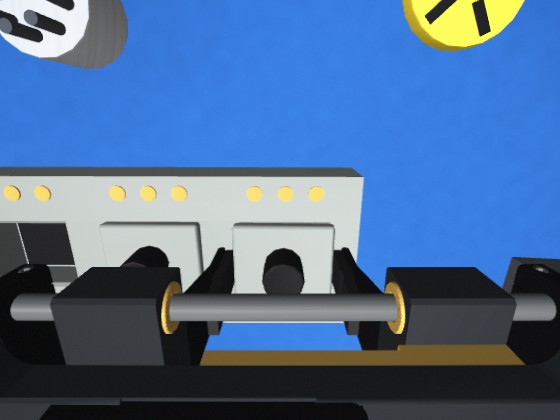

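The knob at (283,275) is centred between the fingers. I'll close and lift.

Request:
apply_moves --commands "0 0 0 0 0 0 0; 0 0 0 0 0 0 0; 0 0 0 0 0 0 0; 0 0 0 0 0 0 0; 0 0 0 -1 0 0 0; 0 0 0 -2 0 0 0; 0 0 0 -4 0 0 0; 0 0 0 -4 0 0 0" --force 25

```text
t: 4.5
position: [0.6285, 0.115, 0.3418]
tool_rot: [-180.0, -0.4, 8.3]
contact_force: [1.6, 0.4, -0.1]
grip_width: 0.0574
```

```bash
python3 - <<'E'
from h import *
s=avg(6); plan([.364,-.275,.2],-2.4,s=s); print(s["joints"])
E
```

```text
std mm [0.92 0.21 3.97]
t 4.75 grasp [0.6313 0.1158 0.1806] rot [-179.88   -0.84    8.28] w 0.0573 F [-0.3  0.2 -0.7]
yaw-> -2.4 j6 73.3 turn [-0.0035 -0.0144  0.1864] rows 2 each [-0.0017 -0.0072  0.0932]
shift cm [-24.84  40.09  -1.94] rows 10 each [-2.484  4.009 -0.194]
[ 2.48709392e+01  2.60433965e+01 -2.92054906e+00  1.38269677e-02
 -6.06887327e+01  7.33447281e+01]
```

```bash
python3 - <<'E'
from h import *
w=cam("wrist"); save(w,"w3.png"); s=avg(3); plan(s=s)
E
```

```text
std mm [0.04 0.03 0.66]
t 4.9 grasp [0.6276 0.1147 0.1733] rot [-1.7998e+02 -6.0000e-02  8.2100e+00] w 0.0574 F [ 0.3 -0.2 -0. ]
yaw-> 8.2 j6 73.3 turn [-0.0003 -0.0011  0.    ] rows 1 each [-0.0003 -0.0011  0.    ]
```

View pics/w3.png

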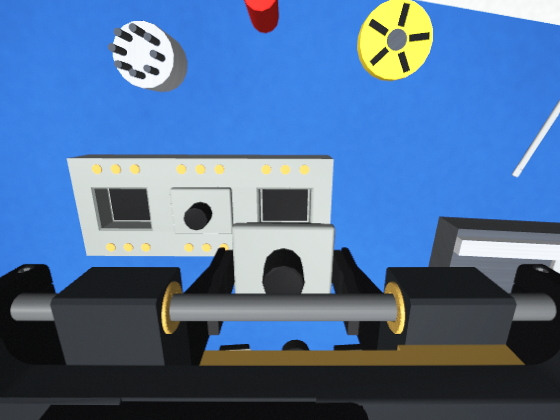

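The wrist view shows blank b2 out of its socket, held by the cap's 58 mm sides. It is stable, so I'll carry it as it is and place it with the jaws along the tray's x.

Request:
apply_moves --commands "0 0 0 0 0 0 0.1463; 0 0 0 0 0 0 0.1463; 0 0 0 0 0 0 0.1463; 0 0 0 0 0 0 0.1463; 0 0 0 0 0 0 0.1463; 0 0 0 0 0 0 0.1463; 0 0 0 0 0 0 0.1463; 0 0 0 0 0 0 0.1463"

```text
t: 5.7
position: [0.6276, 0.1146, 0.3358]
tool_rot: [179.9, 0.0, -59.2]
contact_force: [-0.2, -0.2, -0.1]
grip_width: 0.0577
```

Request:
apply_moves --commands "0 0 0 0 0 0 0.1463; 0 0 0 0 0 0 0.1463; 0 0 0 0 0 0 0.1463; 0 0 0 0 0 0 0.1463; 0 4 2.48 0.08 0 0 0; 0 4 2.48 0.08 0 0 0; 0 4 2.48 0.08 0 0 0; 0 4 2.48 0.08 0 0 0"

```text
t: 6.5
position: [0.5206, -0.0423, 0.3329]
tool_rot: [179.9, -0.0, -92.3]
contact_force: [-0.0, -0.8, -0.1]
grip_width: 0.0573
```

Request:
apply_moves --commands "0 4 2.48 0.08 0 0 0; 0 4 2.48 0.08 0 0 0; 0 4 2.48 0.08 0 0 0; 0 4 2.48 0.08 0 0 0; 0 4 2.48 0.08 0 0 0; 0 4 2.48 0.08 0 0 0; 0 0 0 0 0 0 0; 0 0 0 0 0 0 0"

```text
t: 7.3
position: [0.3625, -0.2756, 0.3285]
tool_rot: [180.0, 0.0, -92.5]
contact_force: [0.5, 0.2, 0.9]
grip_width: 0.0572
```

```bash
python3 - <<'E'
from h import *
s=avg(4)
w=cam("wrist"); save(w,"w4.png"); plan([.3634,-.274,.047],-92.4,s=s)
t=cam("top"); print(plane_rect(t,(.362,-.307),(.022,.036),.1))
P,_=cloud(w); m=(P[:,2]>.024)&(P[:,2]<.036)&(abs(P[:,0]-.362)<.085)&(abs(P[:,1]+.307)<.09); Q=P[m]; print(m.sum(),cv2.minAreaRect((Q[:,:2]*1000).astype(np.float32)))
E
```

```text
std mm [0.5  0.55 0.12]
t 7.45 grasp [ 0.3632 -0.2748  0.1646] rot [179.98   0.   -92.4 ] w 0.0574 F [-0.  -0.5 -1. ]
yaw-> -92.4 j6 14.2 turn [ 0.0004  0.     -0.    ] rows 1 each [ 0.0004  0.     -0.    ]
shift cm [-8.000e-02 -1.000e-02  1.176e+01] rows 3 each [-0.027 -0.004  3.922]
(array([ 373.5, -301.7]), array([ 70.8, 183.8]), -43.1, 42, np.float64(29.3))
3081 ((363.10211181640625, -306.264404296875), (150.45172119140625, 130.53042602539062), 87.38133239746094)
```

View pics/w4.png

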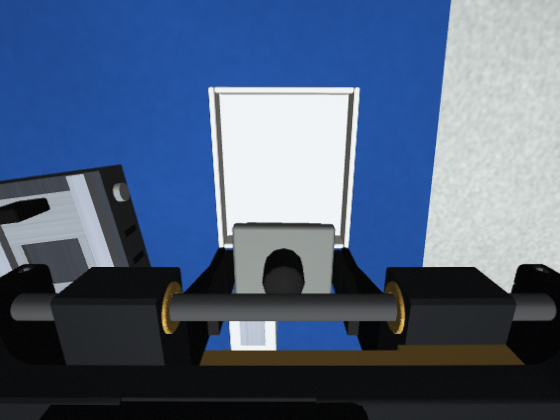

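The blank is over the near half of the tray. Lowering and releasing.

Request:
apply_moves --commands "0 0 0 3 0 0 0; 0 0 0 3 0 0 0; 0 0 0 3 0 0 0; 0 0 0 1.5 0 0 0; 0 0 0 0.9 0 0 0; 0 0 0 0 0 0 0; 0 0 0 0 0 0 0; 0 0 0 0 0 0 0"

```text
t: 8.35
position: [0.3636, -0.2748, 0.2159]
tool_rot: [-179.9, -0.0, -92.3]
contact_force: [-0.3, 0.1, -0.4]
grip_width: 0.0571
```

```bash
python3 - <<'E'
from h import *
plan([.3634,-.274,.047],-92.4,s=avg(3))
E
```

```text
std mm [0.1  0.02 0.04]
t 8.45 grasp [ 0.3639 -0.2749  0.0519] rot [-1.7987e+02 -4.0000e-02 -9.2360e+01] w 0.0574 F [-0.5 -0.3 -0.7]
yaw-> -92.4 j6 14.2 turn [-0.0022 -0.0007  0.0007] rows 1 each [-0.0022 -0.0007  0.0007]
shift cm [-0.08  0.02  0.49] rows 1 each [-0.077  0.016  0.489]
```

Request:
apply_moves --commands "0 0 0 0.4 0 0 0; 0 0 0 0 0 0 0; 0.8 0 0 0 0 0 0; 0.8 0 0 0 0 0 0; 0.8 0 0 0 0 0 0; 0.8 0 0 -3 0 0 0; 0.8 0 0 -4.5 0 0 0; 0.8 0 0 -4.5 0 0 0"

```text
t: 9.25
position: [0.3628, -0.2747, 0.332]
tool_rot: [179.9, 0.0, -92.4]
contact_force: [1.5, -1.3, 0.2]
grip_width: 0.0695
```

```bash
python3 - <<'E'
from h import *
s=avg(5);plan([.6153,.1935,.165],-81.8,s=s)
w=cam("wrist"); print(plane_rect(w,(.363,-.274),(.037,.055),.06))
E
```

```text
std mm [0.89 0.44 3.11]
t 9.45 grasp [ 0.365  -0.2756  0.1711] rot [-1.7959e+02 -1.7000e-01 -9.2340e+01] w 0.0697 F [-0.2  0.2  0.3]
yaw-> -81.8 j6 14.2 turn [-0.0069 -0.0036 -0.1839] rows 2 each [-0.0034 -0.0018 -0.0919]
shift cm [-42.8  -31.57   0.61] rows 11 each [-3.891 -2.87   0.055]
(array([ 364.3, -276.8]), array([20.8, 21.3]), 13.7, 465, np.float64(47.4))
```

Request:
apply_moves --commands "0.7 0 0 0 0 0 -0.092; 0.7 0 0 0 0 0 -0.092; 0.7 -3.9 -2.87 0 0 0 0; 0.7 -3.9 -2.87 0 0 0 0; 0.7 -3.9 -2.87 0 0 0 0; 0.7 -3.9 -2.87 0 0 0 0; 0.7 -3.9 -2.87 0 0 0 0; 0.7 -3.9 -2.87 0 0 0 0"

```text
t: 10.3
position: [0.5005, -0.0168, 0.3291]
tool_rot: [179.8, -0.0, -81.8]
contact_force: [0.2, -0.5, 0.0]
grip_width: 0.0612
```

Request:
apply_moves --commands "0.5 -3.9 -2.87 0 0 0 0; 0.5 -3.9 -2.87 0 0 0 0; 0.5 -3.9 -2.87 0 0 0 0; 0.5 -3.9 -2.87 0 0 0 0; 0.5 -3.9 -2.87 0 0 0 0; 0.5 0 0 0 0 0 0; 0.5 0 0 0 0 0 0; 0.5 0 0 0 0 0 0"

```text
t: 11.1
position: [0.6141, 0.1939, 0.3293]
tool_rot: [179.8, -0.1, -81.9]
contact_force: [0.3, -0.1, -0.4]
grip_width: 0.0436
```

```bash
python3 - <<'E'
from h import *
s=avg(4);plan([.6153,.1935,.066],-81.8,s=s)
w=cam("wrist"); print(plane_rect(w,(.615,.193),(.055,.072),.04))
E
```

```text
std mm [0.06 0.18 0.64]
t 11.25 grasp [0.6139 0.1935 0.1662] rot [ 1.7989e+02 -4.0000e-02 -8.1900e+01] w 0.0433 F [-0.6 -0.4  0. ]
yaw-> -81.8 j6 -23.8 turn [ 0.0019 -0.0007 -0.0018] rows 1 each [ 0.0019 -0.0007 -0.0018]
shift cm [ 0.03 -0.11 10.02] rows 3 each [ 0.009 -0.035  3.339]
(array([615.9, 192.8]), array([21.1, 21.1]), 54.6, 519, np.float64(64.4))
```

Request:
apply_moves --commands "0.5 0 -0.15 4 0 0 0; 0.5 0 0 3 0 0 0; 0.5 0 0 1.5 0 0 0; 0.5 0 0 1 0 0 0; 0.5 0 0 0.5 0 0 0; 0.5 0 0 0 0 0 0; 0.5 0 0 0 0 0 0; 0.5 0 0 0 0 0 0"

```text
t: 12.1
position: [0.6165, 0.195, 0.2322]
tool_rot: [-179.9, 0.0, -81.8]
contact_force: [-0.3, 0.0, -0.2]
grip_width: 0.0435
```

Request:
apply_moves --commands "0 0 0 0 0 0 0; 0 0 0 0 0 0 0; 0 0 0 0 0 0 0; 0 0 0 0 0 0 0; 0 0 0 0 0 0 0; 0 0 0 0 0 0 0; 0 0 0 0 0 0 0"

```text
t: 12.8
position: [0.6159, 0.1949, 0.2311]
tool_rot: [180.0, -0.0, -81.8]
contact_force: [-2.8, -0.9, 4.0]
grip_width: 0.0215
```

```bash
python3 - <<'E'
from h import *
s=avg(3);plan([.3606,-.342,.165],-92.4,s=s)
E
```

```text
std mm [0.01 0.01 0.01]
t 12.9 grasp [0.6158 0.1949 0.0671] rot [ 1.7996e+02 -1.0000e-02 -8.1840e+01] w 0.0211 F [-3.3 -0.5  3.3]
yaw-> -92.4 j6 -23.7 turn [ 0.0007 -0.0003  0.1843] rows 2 each [ 0.0004 -0.0001  0.0922]
shift cm [54.71 23.26 -9.79] rows 13 each [ 4.209  1.79  -0.753]
```

Request:
apply_moves --commands "0 0 0 -1 0 0 0; 0 0 0 -2.5 0 0 0; 0 0 0 -4.3 0 0 0; 0 0 0 -2 0 0 0.092; 0 0 0 0 0 0 0.092; 0 4.2 1.79 0 0 0 0; 0 4.2 1.79 0 0 0 0; 0 4.2 1.79 0 0 0 0"

```text
t: 13.7
position: [0.5568, 0.0702, 0.3294]
tool_rot: [-179.9, 0.0, -92.3]
contact_force: [0.5, -0.2, -0.7]
grip_width: 0.0208
```

Request:
apply_moves --commands "0 4.2 1.79 0 0 0 0; 0 4.2 1.79 0 0 0 0; 0 4.2 1.79 0 0 0 0; 0 4.2 1.79 0 0 0 0; 0 4.2 1.79 0 0 0 0; 0 4.2 1.79 0 0 0 0; 0 4.2 1.79 0 0 0 0; 0 4.2 1.79 0 0 0 0"

```text
t: 14.5
position: [0.3995, -0.2601, 0.3299]
tool_rot: [-179.8, -0.1, -92.3]
contact_force: [0.7, 0.8, 0.9]
grip_width: 0.021
```

Request:
apply_moves --commands "0 4.1 1.79 0 0 0 0; 0 4.0 1.78 0 0 0 0; 0 0 0 0 0 0 0; 0 0 0 0 0 0 0; 0 0 0 0 0 0 0"

```text
t: 15.0
position: [0.3615, -0.3376, 0.3292]
tool_rot: [-179.9, -0.0, -92.4]
contact_force: [0.9, 0.4, -0.3]
grip_width: 0.0209
```

```bash
python3 - <<'E'
from h import *
s=avg(5);plan([.3615,-.340,.051],-92.4,s=s)
E
```

```text
std mm [0.13 0.2  0.04]
t 15.2 grasp [ 0.3619 -0.3373  0.1652] rot [-1.7996e+02 -1.0000e-02 -9.2290e+01] w 0.0214 F [-0.4  0.7 -0. ]
yaw-> -92.4 j6 21.9 turn [-0.0007 -0.0003  0.0019] rows 1 each [-0.0007 -0.0003  0.0019]
shift cm [2.800e-01 1.000e-02 1.142e+01] rows 3 each [0.092 0.004 3.806]
```

Request:
apply_moves --commands "0 0.28 0 4 0 0 0; 0 0 0 4 0 0 0; 0 0 0 2 0 0 0; 0 0 0 1 0 0 0; 0 0 0 0.4 0 0 0; 0 0 0 0 0 0 0; 0 0 0 0 0 0 0; 0 0 0 0 0 0 0"

```text
t: 16.0
position: [0.3615, -0.3409, 0.2161]
tool_rot: [-179.9, -0.1, -92.4]
contact_force: [0.1, 0.0, 0.2]
grip_width: 0.0209
```

Request:
apply_moves --commands "0.5 0 0 0 0 0 0; 0.5 0 0 0 0 0 0; 0.5 0 0 0 0 0 0; 0.5 0 0 -2 0 0 0; 0.5 0 0 -4 0 0 0; 1 0 0 -4.5 0 0 0; 1 0 0 0 0 0 0; 1 0 0 0 0 0 0"

```text
t: 16.8
position: [0.361, -0.3407, 0.3211]
tool_rot: [-179.8, -0.1, -92.4]
contact_force: [-0.3, 1.1, 0.3]
grip_width: 0.0601
```

```bash
python3 - <<'E'
from h import *
s=avg(5)
w=cam("wrist"); print(plane_rect(w,(.3615,-.340),(.037,.055),.03)); print(plane_rect(w,(.363,-.276),(.037,.055),.03)); t=cam("top"); print(plane_rect(t,(.401,-.149),(.04,.055),.05))
plan([.4,-.149,.15],-92.2,s=s)
E
```

```text
std mm [0.16 0.08 0.94]
(array([ 362.9, -343.1]), array([20.7, 20.8]), -46.6, 510, np.float64(47.5))
(array([ 364.4, -277. ]), array([20.6, 21.1]), 44.4, 461, np.float64(47.3))
(array([ 401.5, -149.1]), array([47.8, 60.2]), 88.0, 381, np.float64(47.6))
t 17.0 grasp [ 0.3606 -0.3404  0.1555] rot [ 1.7996e+02  4.0000e-02 -9.2400e+01] w 0.0757 F [-0.3 -0.   0.2]
yaw-> -92.2 j6 22.2 turn [ 0.0007  0.0007 -0.0036] rows 1 each [ 0.0007  0.0007 -0.0036]
shift cm [-19.29  -3.19   0.55] rows 4 each [-4.823 -0.798  0.136]
```

Request:
apply_moves --commands "1 -4.8 -0.8 0 0 0 0; 1 -4.8 -0.8 0 0 0 0; 1 -4.8 -0.8 0 0 0 0; 1 -4.8 -0.8 0 0 0 0; 1 0 0 0 0 0 0; 1 0 0 0 0 0 0; 1 0 0 0 0 0 0"

```text
t: 17.8
position: [0.4009, -0.1507, 0.3196]
tool_rot: [179.9, -0.0, -92.4]
contact_force: [-0.3, -0.1, -0.9]
grip_width: 0.0871
```

```bash
python3 - <<'E'
from h import *
s=avg(3)
w=cam("wrist"); print(plane_rect(w,(.401,-.149),(.042,.055),.045)); save(w,"w5.png")
plan([.4,-.149,.038],-92.2,s=s)
E
```

```text
std mm [0.07 0.26 0.02]
(array([ 401.6, -148.2]), array([47.9, 60.2]), 88.1, 3560, np.float64(48.8))
t 17.9 grasp [ 0.4007 -0.151   0.1556] rot [ 1.7994e+02 -1.0000e-02 -9.2480e+01] w 0.0868 F [ 0.  -0.1 -0.5]
yaw-> -92.2 j6 -3.7 turn [ 0.001  -0.0001 -0.0048] rows 1 each [ 0.001  -0.0001 -0.0048]
shift cm [-0.2   0.09 11.76] rows 3 each [-0.067  0.03   3.92 ]
```

View pics/w5.png

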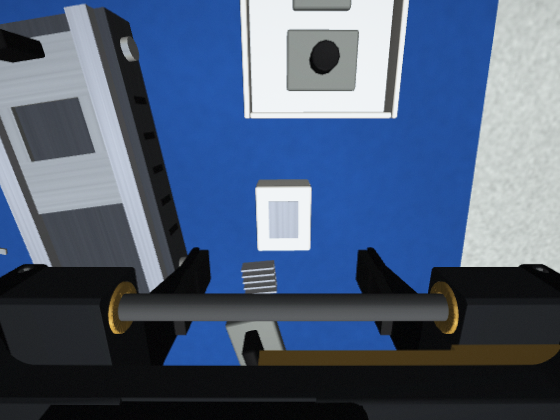

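Relay rC is at (284,217), with the heatsink separate at (258,278). The fingers are clear, so I'll descend and grip.

Request:
apply_moves --commands "1 -0.35 0 4 0 0 -0.01; 1 0 0 4 0 0 0; 1 0 0 2 0 0 0; 1 0 0 1.3 0 0 0; 1 0 0 0.45 0 0 0; 1 0 0 0 0 0 0; 1 0 0 0 0 0 0; 1 0 0 0 0 0 0"

```text
t: 18.75
position: [0.4015, -0.1469, 0.2033]
tool_rot: [-179.9, 0.0, -91.8]
contact_force: [-0.3, -0.3, 0.7]
grip_width: 0.087
```

Request:
apply_moves --commands "0 0 0 0 0 0 0; 0 0 0 0 0 0 0; 0 0 0 0 0 0 0; 0 0 0 0 0 0 0; 0 0 0 0 0 0 0; 0 0 0 0 0 0 0; 0 0 0 0 0 0 0" --force 35

```text
t: 19.45
position: [0.4011, -0.1467, 0.2024]
tool_rot: [180.0, -0.0, -91.8]
contact_force: [-0.7, 0.5, 0.5]
grip_width: 0.0478
```

```bash
python3 - <<'E'
from h import *
s=avg(3)
plan([.6265,.1145,.165],-81.8,s=s)
E
```

```text
std mm [0.01 0.01 0.01]
t 19.55 grasp [ 0.401  -0.1467  0.0384] rot [179.98  -0.   -91.81] w 0.0477 F [-0.3  0.2  1.2]
yaw-> -81.8 j6 -3.7 turn [ 0.0004  0.     -0.1747] rows 2 each [ 0.0002  0.     -0.0874]
shift cm [-22.64 -26.04 -12.66] rows 8 each [-2.83  -3.255 -1.582]
```

Request:
apply_moves --commands "0 0 0 -2 0 0 0; 0 0 0 -4 0 0 0; 0 0 0 -4 0 0 0; 0 0 0 -2.66 0 0 -0.0874; 0 0 0 0 0 0 -0.0874; 0 -3.18 -2.59 0 0 0 0; 0 -3.18 -2.59 0 0 0 0; 0 -3.18 -2.59 0 0 0 0"

```text
t: 20.35
position: [0.4647, -0.0402, 0.329]
tool_rot: [-180.0, 0.0, -81.9]
contact_force: [0.5, -0.9, -1.0]
grip_width: 0.0478
```

Request:
apply_moves --commands "0 -3.18 -2.59 0 0 0 0; 0 -3.18 -2.59 0 0 0 0; 0 -3.18 -2.59 0 0 0 0; 0 -3.18 -2.59 0 0 0 0; 0 -3.18 -2.59 0 0 0 0; 0 -3.18 -2.59 0 0 0 0; 0 -3.18 -2.59 0 0 0 0; 0 0 0 0 0 0 0"

```text
t: 21.15
position: [0.6139, 0.2089, 0.3274]
tool_rot: [-179.9, 0.0, -81.6]
contact_force: [-0.8, -0.3, -1.3]
grip_width: 0.0477
```

Request:
apply_moves --commands "0 0 0 0 0 0 0; 0 0 0 0 0 0 0; 0 0 0 0 0 0 0"

```text
t: 21.45
position: [0.6117, 0.2039, 0.3291]
tool_rot: [180.0, -0.0, -81.9]
contact_force: [-0.1, -1.0, -0.9]
grip_width: 0.0479
```

```bash
python3 - <<'E'
from h import *
s=avg(4)
w=cam("wrist"); save(w,"w6.png"); np.savez("w6.npz",**{k:v for k,v in w.items()})
plan([.6265,.1145,.165],-81.8,s=s)
P,uv=cloud(w)
m=(P[:,2]>.16)&(P[:,2]<.19)&(np.hypot(P[:,0]-.612,P[:,1]-.205)<.06); print(m.sum(),cv2.minAreaRect((P[m,:2]*1000).astype(np.float32)),np.median(P[m,2]))
e=np.array([np.cos(np.radians(8.1)),np.sin(np.radians(8.1))]); f=np.array([-e[1],e[0]]); D=P[:,:2]-[.6142,.193]; a,b=D@e,D@f
m=(abs(a)<.06)&(b<.14)&(b>-.14)&(abs(P[:,2]-.0345)<.003); Q=P[m]; print(m.sum(),cv2.minAreaRect((Q[:,:2]*1000).astype(np.float32)))
A,B=a[m]*1000,b[m]*1000
# socket0 edges in rack-frame
k=(abs(B+80)<12); print("x edges",A[k&(A<0)].max() if (k&(A<0)).any() else None,A[k&(A>0)].min(), A[k].min(),A[k].max())
k=(abs(A)<10); print("y edges",B[k&(B<-80)].max(),B[k&(B<-80)].min(),B[k&(B>-80)].min())
E
```

```text
std mm [0.09 0.09 0.15]
t 21.6 grasp [0.6118 0.204  0.1653] rot [180.     0.   -81.85] w 0.0477 F [-0.5 -0.  -1.4]
yaw-> -81.8 j6 -24.6 turn [ 0.      0.     -0.0009] rows 1 each [ 0.      0.     -0.0009]
shift cm [ 9.07 -0.18  0.03] rows 2 each [ 4.535 -0.089  0.017]
9645 ((613.41357421875, 202.75282287597656), (74.33325958251953, 60.81647872924805), 7.625706672668457) 0.17566662038974765
14163 ((620.484619140625, 158.72923278808594), (100.70370483398438, 179.54473876953125), 8.074128150939941)
x edges -19.25250106177259 21.920747172859752 -48.97859006389927 51.57169508459146
y edges -105.62503876659864 -124.40976108759435 -53.79669448033211
```

View pics/w6.png

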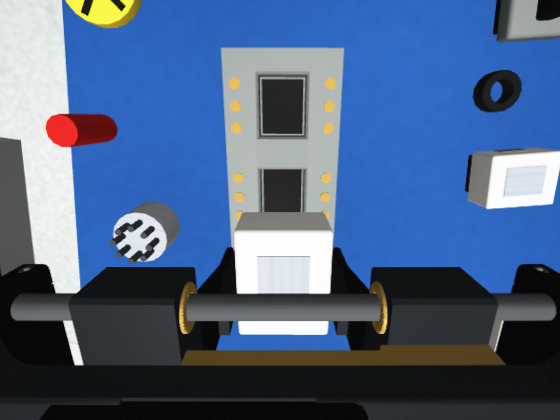

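The relay is held square. The hole of socket0 is at (283,105) and its edges measure cleanly. I'll refine the held relay's centre using white pixels only.

```bash
cat >> h.py <<'E'
def held(w,g,ztop,r=.06,dz=.006):
    "white top of a held relay: centre offset from grasp g in world and in tool axes (mm)"
    P,uv=cloud(w); c=w["image"][uv[:,1],uv[:,0]].astype(int); m=(abs(P[:,2]-ztop)<dz)&(np.hypot(P[:,0]-g[0],P[:,1]-g[1])<r)&(c.min(1)>120)
    Q=P[m]; rc=cv2.minAreaRect((Q[:,:2]*1000).astype(np.float32)); print("held",m.sum(),np.round(rc[0],1),np.round(rc[1],1),round(rc[2],1),round(np.median(Q[:,2]),4)); return rc
E
python3 - <<'E'
from h import *
w=dict(np.load("w6.npz")); held(w,(.612,.204),.1755)
E
```

```text
held 7609 [612.9 202.8] [48.7 60.8] 8.1 0.1757
```

Request:
apply_moves --commands "0 4.48 -0.06 0 0 0 0; 0 4.47 -0.05 0 0 0 0; 0 0 0 3 0 0 0; 0 0 0 3 0 0 0; 0 0 0 1.7 0 0 0; 0 0 0 0.7 0 0 0; 0 0 0 0 0 0 0; 0 0 0 0 0 0 0"

```text
t: 22.45
position: [0.6265, 0.1168, 0.2462]
tool_rot: [-179.9, 0.0, -81.8]
contact_force: [0.4, -0.7, -1.2]
grip_width: 0.0479
```

```bash
cat >> h.py <<'E'
def rackfit(w,o=(.6142,.193),yaw=8.1):
    P,uv=cloud(w); y=np.radians(yaw); e=np.array([np.cos(y),np.sin(y)]); f=np.array([-e[1],e[0]]); D=P[:,:2]-o; a,b=D@e*1000,D@f*1000
    m=(abs(a)<60)&(abs(b)<140)&(abs(P[:,2]-.0345)<.004); a,b=a[m],b[m]
    for lo in range(-125,125,25):
        k=(b>=lo)&(b<lo+25)
        if k.sum()>50: print("b",lo,"a range",np.round([a[k].min(),a[k].max()],1),k.sum())
    print("b range",np.round([b.min(),b.max()],1))
def torack(xy,o=(.6142,.193),yaw=8.1):
    y=np.radians(yaw); e=np.array([np.cos(y),np.sin(y)]); f=np.array([-e[1],e[0]]); D=np.array(xy)/1000-o; return np.round([D@e*1000,D@f*1000],1)
E
python3 - <<'E'
from h import *
s=avg(5); w=cam("wrist"); save(w,"w7.png"); plan([.6265,.1145,.0564],-81.8,s=s); print(s["contact_force"])
rc=held(w,s["position"],.0885); print(torack(rc[0])); rackfit(w)
E
```

```text
std mm [0.1  0.03 0.15]
t 22.65 grasp [0.6268 0.1169 0.0824] rot [-1.7986e+02  3.0000e-02 -8.1770e+01] w 0.0477 F [ 0.3 -0.6 -0.2]
yaw-> -81.8 j6 -16.9 turn [-0.0025  0.0005  0.0005] rows 1 each [-0.0025  0.0005  0.0005]
shift cm [0.23 0.02 2.6 ] rows 1 each [0.229 0.025 2.604]
[ 0.29662492 -0.5978434  -0.20908138]
held 7292 [627.2 115.7] [49.3 60.5] 8.2 0.0926
[  2.  -78.3]
b -125 a range [-48.8  51.6] 5359
b -100 a range [-48.7  51.6] 1904
b -75 a range [-48.8  51.7] 535
b -25 a range [-45.   50.5] 334
b 0 a range [-48.1  51.8] 1072
b range [-125.2   16.2]
```

View pics/w7.png

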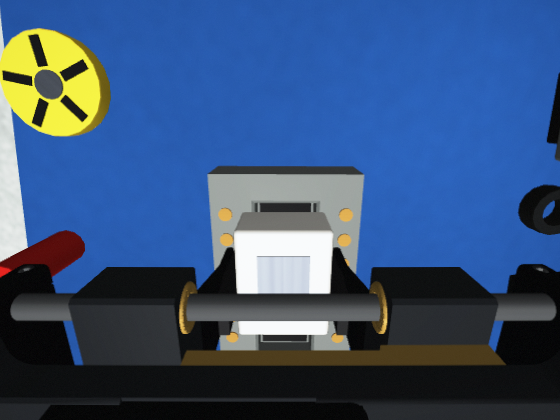

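The relay is just above socket0, about 1.7 mm short along tool x. I'll correct and insert.

Request:
apply_moves --commands "0 0.17 0.05 0 0 0 0; 0 0 0 0.3 0 0 0; 0 0 0 0.5 0 0 0; 0 0 0 0.4 0 0 0; 0 0 0 0.4 0 0 0; 0 0 0 0.3 0 0 0; 0 0 0 0 0 0 0; 0 0 0 0 0 0 0"

```text
t: 23.5
position: [0.6258, 0.1148, 0.226]
tool_rot: [180.0, -0.0, -81.8]
contact_force: [1.1, -0.0, -0.0]
grip_width: 0.0475
```

```bash
python3 - <<'E'
from h import *
s=avg(3); plan([.6265,.1145,.0564],-81.8,s=s)
E
```

```text
std mm [0.02 0.02 0.14]
t 23.6 grasp [0.6259 0.1148 0.0621] rot [-179.99   -0.    -81.79] w 0.0479 F [ 0.2 -0.5 -1.6]
yaw-> -81.8 j6 -16.7 turn [-0.0002 -0.      0.0002] rows 1 each [-0.0002 -0.      0.0002]
shift cm [ 0.04 -0.06  0.57] rows 1 each [ 0.042 -0.058  0.574]
```

Request:
apply_moves --commands "0 0 0 0.3 0 0 0; 0 0 0 0.3 0 0 0; 0 0 0 0.1 0 0 0; 0 0 0 0 0 0 0; 0 0 0 0 0 0 0; 0 0 0 0 0 0 0"

```text
t: 24.2
position: [0.6258, 0.1149, 0.2205]
tool_rot: [-180.0, -0.0, -81.8]
contact_force: [-2.3, 0.3, 5.5]
grip_width: 0.0481
```

```bash
python3 - <<'E'
from h import *
s=avg(3); plan([.6265,.1145,.0564],-81.8,s=s)
E
```

```text
std mm [0.   0.01 0.01]
t 24.3 grasp [0.6259 0.1149 0.0565] rot [-1.7996e+02 -1.0000e-02 -8.1770e+01] w 0.0477 F [-2.2 -0.4  6.7]
yaw-> -81.8 j6 -16.7 turn [-0.0007 -0.0002  0.0006] rows 1 each [-0.0007 -0.0002  0.0006]
shift cm [ 0.05 -0.06  0.01] rows 1 each [ 0.05  -0.062  0.011]
```

Seated: the contact force is up at the expected height. I'll release and go for relay rA.

Request:
apply_moves --commands "1 0 0 0 0 0 0; 1 0 0 0 0 0 0; 1 0 0 0 0 0 0; 1 0 0 0 0 0 0; 1 0 0 -3 0 0 0; 1 0 0 -4 0 0 0; 1 0 0 -3 0 0 0; 1 0 0 0 0 0 0"

```text
t: 25.1
position: [0.6271, 0.1151, 0.3246]
tool_rot: [-179.4, 0.1, -81.7]
contact_force: [-0.0, -0.1, -0.5]
grip_width: 0.0865
```

```bash
python3 - <<'E'
from h import *
s=avg(6); w=cam("wrist"); print(plane_rect(w,(.6265,.1145),(.058,.075),.045))
t=cam("top"); sd=cam("side")
for n,xy in [("rA",(.346,.308)),("rB",(.407,.144)),("key",(.435,-.002)),("purple",(.389,.419))]: print(n,plane_rect(t,xy,(.025 if n=="key" else .04,.075),.06),plane_rect(sd,xy,(.025 if n=="key" else .04,.075),.06))
plan([.346,.3095,.16],-82,s=s)
E
```

```text
std mm [0.64 0.19 2.59]
(array([627.4, 113.4]), array([48. , 60.1]), -81.8, 4232, np.float64(66.8))
rA (array([342.2, 336. ]), array([ 5.9, 49.4]), 12.5, 25, np.float64(47.4)) (array([344.9, 308.7]), array([47. , 60.6]), -81.7, 878, np.float64(47.8))
rB (array([408.5, 143.5]), array([48.2, 59.5]), 12.5, 387, np.float64(48.0)) (array([405.6, 145.1]), array([50.2, 59.8]), 12.4, 568, np.float64(47.7))
key (array([436. ,  -3.3]), array([51.8, 67.4]), -77.4, 450, np.float64(34.0)) (array([ 4.333e+02, -4.000e-01]), array([52. , 71.7]), -78.0, 510, np.float64(34.1))
purple (array([390. , 418.9]), array([50.6, 61.5]), 57.7, 421, np.float64(47.6)) (array([387.9, 420.4]), array([48.8, 60.8]), 57.4, 1205, np.float64(47.9))
t 25.35 grasp [0.626  0.1149 0.1558] rot [-1.7991e+02  3.0000e-02 -8.1800e+01] w 0.0871 F [0.4 0.  0.2]
yaw-> -82 j6 -16.7 turn [-0.0016  0.0005  0.0035] rows 1 each [-0.0016  0.0005  0.0035]
shift cm [-23.18  25.    -0.42] rows 7 each [-3.311  3.571 -0.06 ]
```

Request:
apply_moves --commands "1 -3.31 3.57 0 0 0 0; 1 -3.31 3.57 0 0 0 0; 1 -3.31 3.57 0 0 0 0; 1 -3.31 3.57 0 0 0 0; 1 -3.31 3.57 0 0 0 0; 1 -3.31 3.57 0 0 0 0; 1 -3.32 3.58 0 0 0 0; 1 0 0 0 0 0 0"

```text
t: 26.3
position: [0.3417, 0.3109, 0.3191]
tool_rot: [180.0, 0.0, -81.4]
contact_force: [0.7, 0.8, 0.1]
grip_width: 0.0871
```

Request:
apply_moves --commands "1 0 0 0 0 0 0; 1 0 0 0 0 0 0"

```text
t: 26.5
position: [0.3457, 0.3083, 0.3188]
tool_rot: [180.0, -0.0, -81.8]
contact_force: [-0.6, -0.5, -0.3]
grip_width: 0.0869
```

```bash
python3 - <<'E'
from h import *
s=avg(3)
w=cam("wrist"); r=plane_rect(w,(.346,.308),(.042,.055),.05); print(r)
c=np.array(r[0])/1000; a=np.radians(-82); c=c-.0015*np.array([np.cos(a),np.sin(a)])+.001*np.array([np.sin(a),-np.cos(a)]); print(c)
plan([c[0],c[1],.0384],r[2],s=s)
E
```

```text
std mm [0.21 0.17 0.02]
(array([347.4, 307.9]), array([48. , 60.3]), -81.3, 3635, np.float64(48.8))
[0.34620097 0.30924623]
t 26.6 grasp [0.3459 0.308  0.1548] rot [ 1.7998e+02 -3.0000e-02 -8.1880e+01] w 0.0866 F [-0.3 -1.   0.3]
yaw-> -81.3 j6 -53.8 turn [ 0.0003 -0.0005 -0.0101] rows 1 each [ 0.0003 -0.0005 -0.0101]
shift cm [-0.11 -0.04 11.64] rows 3 each [-0.038 -0.015  3.88 ]
```

Request:
apply_moves --commands "1 -0.1 0 4 0 0 -0.01; 1 0 0 4 0 0 0; 1 0 0 2 0 0 0; 1 0 0 1.2 0 0 0; 1 0 0 0.4 0 0 0; 1 0 0 0 0 0 0; 1 0 0 0 0 0 0; 1 0 0 0 0 0 0"

```text
t: 27.45
position: [0.3454, 0.3097, 0.2039]
tool_rot: [-179.9, 0.1, -81.2]
contact_force: [0.8, -0.8, 0.9]
grip_width: 0.0867
```

Request:
apply_moves --commands "0 0 0 0 0 0 0; 0 0 0 0 0 0 0; 0 0 0 0 0 0 0; 0 0 0 0 0 0 0; 0 0 0 0 0 0 0; 0 0 0 0 0 0 0; 0 0 0 0 0 0 0"

```text
t: 28.15
position: [0.3451, 0.3096, 0.2031]
tool_rot: [-180.0, 0.0, -81.2]
contact_force: [0.2, 0.1, 0.2]
grip_width: 0.0474
```

```bash
python3 - <<'E'
from h import *
s=avg(3)
plan([.6147,.1953,.16],-81.8,s=s)
E
```

```text
std mm [0.01 0.01 0.01]
t 28.25 grasp [0.3451 0.3096 0.0391] rot [-1.7999e+02  1.0000e-02 -8.1220e+01] w 0.0479 F [ 0.5 -0.1 -0.4]
yaw-> -81.8 j6 -53.3 turn [-0.0001  0.0001  0.0101] rows 1 each [-0.0001  0.0001  0.0101]
shift cm [ 15.16 -25.05 -12.09] rows 7 each [ 2.166 -3.579 -1.728]
```

Request:
apply_moves --commands "0 0 0 -2 0 0 0; 0 0 0 -4 0 0 0; 0 0 0 -4 0 0 0.01; 0 0 0 -2.1 0 0 0; 0 2.17 -3.58 0 0 0 0; 0 2.17 -3.58 0 0 0 0; 0 2.17 -3.58 0 0 0 0; 0 2.17 -3.58 0 0 0 0"

```text
t: 29.05
position: [0.5003, 0.2432, 0.3237]
tool_rot: [179.9, -0.0, -81.8]
contact_force: [0.3, 1.5, -0.3]
grip_width: 0.0477
```

Request:
apply_moves --commands "0 2.17 -3.58 0 0 0 0; 0 2.17 -3.58 0 0 0 0; 0 2.14 -3.57 0 0 0 0; 0 0 0 2.5 0 0 0; 0 0 0 2.5 0 0 0; 0 0 0 2 0 0 0; 0 0 0 0.7 0 0 0; 0 0 0 0 0 0 0"

```text
t: 29.85
position: [0.6143, 0.195, 0.2455]
tool_rot: [179.8, -0.1, -81.8]
contact_force: [-0.4, 0.4, -1.0]
grip_width: 0.0481
```

```bash
cat >> h.py <<'E'
def rack2(w,a0=1.4,b0=.0):
    "held relay centre and rack a-edges in the rack frame"
    s=avg(5); plan(s=s); rc=held(w,s["position"],.092); print("relay in rack frame",torack(rc[0])); rackfit(w)
E
python3 - <<'E'
from h import *
avg(5); w=cam("wrist"); rack2(w)
E
```

```text
std mm [0.27 0.22 1.13]
std mm [0.1  0.07 0.27]
t 30.3 grasp [0.6151 0.1956 0.0841] rot [-1.799e+02  4.000e-02 -8.178e+01] w 0.0475 F [-0.3 -1.  -0.8]
yaw-> -81.8 j6 -23.8 turn [-0.0018  0.0007 -0.    ] rows 1 each [-0.0018  0.0007 -0.    ]
held 7197 [616.6 194.1] [48.5 60.6] 8.3 0.0942
relay in rack frame [2.6 0.7]
b -125 a range [-49.1  51.1] 5205
b -100 a range [-49.   51.7] 3145
b -75 a range [-49.   51.5] 2793
b -50 a range [-48.7  51.7] 4953
b -25 a range [-48.8  51.8] 2176
b 0 a range [-48.4  51.7] 817
b 50 a range [-36.6  42.3] 104
b 75 a range [-48.3  51.7] 1384
b range [-124.9   97.2]
```

Request:
apply_moves --commands "0 0.07 0.08 0.3 0 0 0; 0 0 0 0.5 0 0 0; 0 0 0 0.5 0 0 0; 0 0 0 0.4 0 0 0; 0 0 0 0.4 0 0 0; 0 0 0 0.2 0 0 0; 0 0 0 0 0 0 0; 0 0 0 0 0 0 0"

```text
t: 31.1
position: [0.6141, 0.1945, 0.2241]
tool_rot: [-180.0, -0.0, -81.8]
contact_force: [-0.4, -0.1, -1.4]
grip_width: 0.0475
```

Request:
apply_moves --commands "0 0 0 0.3 0 0 0; 0 0 0 0.2 0 0 0; 0 0 0 0.1 0 0 0; 0 0 0 0 0 0 0; 0 0 0 0 0 0 0"

```text
t: 31.6
position: [0.6141, 0.1947, 0.2211]
tool_rot: [-179.9, -0.0, -81.7]
contact_force: [-3.8, -0.5, 11.0]
grip_width: 0.0477
```

```bash
python3 - <<'E'
from h import *
s=avg(3); plan([.6265,.1145,.0571],-81.8,s=s)
E
```

```text
std mm [0.   0.01 0.  ]
t 31.7 grasp [0.6144 0.1947 0.0571] rot [-179.9    -0.    -81.75] w 0.0477 F [-3.9 -0.3 12. ]
yaw-> -81.8 j6 -23.7 turn [-0.0018 -0.0001  0.0009] rows 1 each [-0.0018 -0.0001  0.0009]
shift cm [ 8.11 -0.08  0.  ] rows 2 each [ 4.055e+00 -4.000e-02  1.000e-03]
```

Request:
apply_moves --commands "1 0 0 0 0 0 0; 1 0 0 0 0 0 0; 1 0 0 0 0 0 0; 1 0 0 0 0 0 0; 1 0 0 -3 0 0 0; 1 0 0 -4 0 0 0; 1 0 0 -3 0 0 0; 1 0 0 0 0 0 0"

```text
t: 32.5
position: [0.6152, 0.1949, 0.3235]
tool_rot: [-179.4, 0.2, -81.7]
contact_force: [0.4, -0.2, 0.9]
grip_width: 0.0868
```

```bash
python3 - <<'E'
from h import *
s=avg(6); w=cam("wrist"); print(plane_rect(w,(.615,.193),(.058,.075),.045))
t=cam("top"); sd=cam("side")
for n,xy in [("rB",(.407,.144)),("key",(.435,-.002))]: print(n,plane_rect(t,xy,(.025 if n=="key" else .04,.075),.06),plane_rect(sd,xy,(.025 if n=="key" else .04,.075),.06))
plan([.407,.144,.16],-167.4,s=s)
E
```

```text
std mm [0.62 0.26 2.6 ]
(array([616.1, 192.6]), array([48.1, 59.4]), -81.7, 4239, np.float64(66.8))
rB (array([408.4, 143.4]), array([48.2, 59.5]), 12.6, 384, np.float64(47.6)) (array([405.4, 145.8]), array([49.6, 60.3]), 11.8, 569, np.float64(47.8))
key (array([436. ,  -3.1]), array([51.7, 68. ]), -77.4, 453, np.float64(34.3)) (array([433.5,  -0.8]), array([52.1, 69. ]), -77.6, 508, np.float64(34.2))
t 32.75 grasp [0.6143 0.1946 0.1547] rot [-1.7992e+02  4.0000e-02 -8.1800e+01] w 0.0868 F [ 0.9 -0.6 -0.8]
yaw-> -167.4 j6 -23.7 turn [-6.000e-04  1.500e-03  1.494e+00] rows 11 each [-1.000e-04  1.000e-04  1.358e-01]
shift cm [21.31 -0.41 -0.53] rows 5 each [ 4.261 -0.081 -0.106]
```

Request:
apply_moves --commands "1 0 0 0 0 0 0.1494; 1 0 0 0 0 0 0.1494; 1 0 0 0 0 0 0.1494; 1 0 0 0 0 0 0.1494; 1 0 0 0 0 0 0.1494; 1 0 0 0 0 0 0.1494; 1 0 0 0 0 0 0.1494; 1 0 0 0 0 0 0.1494"

```text
t: 33.7
position: [0.614, 0.1944, 0.3173]
tool_rot: [-180.0, -0.1, -150.6]
contact_force: [-1.3, -0.5, 0.3]
grip_width: 0.0873
```

Request:
apply_moves --commands "1 0 0 0 0 0 0.1494; 1 0 0 0 0 0 0.1494; 1 4.26 -0.08 0 0 0 0; 1 4.26 -0.08 0 0 0 0; 1 4.26 -0.08 0 0 0 0; 1 4.26 -0.08 0 0 0 0; 1 4.26 -0.08 0 0 0 0; 1 0 0 0 0 0 0"

```text
t: 34.5
position: [0.4024, 0.1415, 0.3171]
tool_rot: [-179.9, -0.3, -167.4]
contact_force: [0.3, 0.4, 0.7]
grip_width: 0.0872
```

Request:
apply_moves --commands "1 0 0 0 0 0 0; 1 0 0 0 0 0 0"

```text
t: 34.7
position: [0.4079, 0.1446, 0.3184]
tool_rot: [180.0, 0.1, -167.4]
contact_force: [-0.1, -0.9, -0.5]
grip_width: 0.0868
```

```bash
cat >> h.py <<'E'
def pick(w,s,xy,zr,z,r=.05,bias=(.0015,-.001)):
    q=plane_rect(w,xy,zr,r); print(q); y=s["tool_rot"][2]; a=np.radians(y); c=np.array(q[0])/1000-bias[0]*np.array([np.cos(a),np.sin(a)])-bias[1]*np.array([np.sin(a),-np.cos(a)])
    yaw=min([q[2],q[2]+180,q[2]-180],key=lambda v:abs((v-y+180)%360-180)); print(c); plan([c[0],c[1],z],yaw,s=s)
E
python3 - <<'E'
from h import *
s=avg(3); w=cam("wrist"); pick(w,s,(.407,.144),(.042,.055),.0384)
E
```

```text
std mm [0.06 0.03 0.16]
(array([407.2, 144.9]), array([48. , 59.4]), 12.5, 3614, np.float64(48.7))
[0.40844575 0.14620311]
t 34.8 grasp [0.4081 0.1447 0.1542] rot [ 1.7999e+02  5.0000e-02 -1.6740e+02] w 0.0869 F [ 0.3 -0.1 -0.1]
yaw-> -167.5 j6 -118.6 turn [0.0002 0.0009 0.0017] rows 1 each [0.0002 0.0009 0.0017]
shift cm [-0.08  0.14 11.58] rows 3 each [-0.026  0.048  3.859]
```

Request:
apply_moves --commands "0.74 -0.08 0.14 3 0 0 0; 0.74 0 0 3 0 0 0; 0.74 0 0 2.5 0 0 0; 0.74 0 0 1.5 0 0 0; 0.74 0 0 1.2 0 0 0; 0.74 0 0 0.4 0 0 0; 0.74 0 0 0 0 0 0; 0.74 0 0 0 0 0 0"

```text
t: 35.65
position: [0.4079, 0.1458, 0.2023]
tool_rot: [180.0, 0.0, -167.4]
contact_force: [-1.3, 0.6, -0.3]
grip_width: 0.0645
```

Request:
apply_moves --commands "0 0 0 0 0 0 0; 0 0 0 0 0 0 0; 0 0 0 0 0 0 0; 0 0 0 0 0 0 0; 0 0 0 0 0 0 0; 0 0 0 0 0 0 0; 0 0 0 0 0 0 0"

```text
t: 36.35
position: [0.4075, 0.1456, 0.2025]
tool_rot: [180.0, 0.0, -167.4]
contact_force: [-1.8, -0.5, 5.1]
grip_width: 0.0479
```

```bash
python3 - <<'E'
from h import *
s=avg(3)
plan([.6032,.2738,.16],-81.8,s=s)
E
```

```text
std mm [0. 0. 0.]
t 36.45 grasp [0.4076 0.1457 0.0385] rot [ 1.7999e+02  3.0000e-02 -1.6738e+02] w 0.0476 F [-0.9 -1.4  6. ]
yaw-> -81.8 j6 -118.7 turn [-3.0000e-04  5.0000e-04 -1.4937e+00] rows 11 each [-0.      0.     -0.1358]
shift cm [ -9.89 -21.19 -12.15] rows 6 each [-1.649 -3.532 -2.025]
```

Request:
apply_moves --commands "0 0 0 -2 0 0 0; 0 0 0 -4 0 0 0; 0 0 0 -4 0 0 0; 0 0 0 -2.15 0 0 -0.1494; 0 0 0 0 0 0 -0.1494; 0 0 0 0 0 0 -0.1494; 0 0 0 0 0 0 -0.1494; 0 0 0 0 0 0 -0.1494"

```text
t: 37.25
position: [0.4071, 0.1454, 0.3232]
tool_rot: [180.0, -0.0, -124.3]
contact_force: [0.8, -0.4, -0.7]
grip_width: 0.0482
```

Request:
apply_moves --commands "0 0 0 0 0 0 -0.1494; 0 0 0 0 0 0 -0.1494; 0 0 0 0 0 0 -0.1494; 0 0 0 0 0 0 -0.1494; 0 0 0 0 0 0 -0.1494; 0 -1.98 -4.24 0 0 0 0; 0 -1.98 -4.24 0 0 0 0; 0 -1.98 -4.24 0 0 0 0"

```text
t: 38.05
position: [0.5259, 0.2232, 0.3231]
tool_rot: [180.0, 0.0, -81.8]
contact_force: [0.4, 0.1, -0.1]
grip_width: 0.0485
```

Request:
apply_moves --commands "0 -1.98 -4.24 0 0 0 0; 0 -1.98 -4.24 0 0 0 0; 0 0 0 0 0 0 0; 0 0 0 2.5 0 0 0; 0 0 0 2.5 0 0 0; 0 0 0 2 0 0 0; 0 0 0 0.6 0 0 0; 0 0 0 0 0 0 0"

```text
t: 38.85
position: [0.6026, 0.2735, 0.2463]
tool_rot: [179.8, -0.1, -81.8]
contact_force: [-0.4, 0.9, -1.8]
grip_width: 0.0474
```

```bash
python3 - <<'E'
from h import *
avg(5); w=cam("wrist"); rack2(w)
E
```

```text
std mm [0.31 0.21 1.04]
std mm [0.07 0.06 0.31]
t 39.3 grasp [0.6035 0.2741 0.0846] rot [-1.7991e+02  5.0000e-02 -8.1790e+01] w 0.0476 F [ 0.1  0.6 -0.1]
yaw-> -81.8 j6 -30.2 turn [-0.0016  0.0009 -0.    ] rows 1 each [-0.0016  0.0009 -0.    ]
held 7186 [604.3 274. ] [49.3 60.4] 8.6 0.0953
relay in rack frame [ 1.6 81.6]
b -75 a range [-48.9  51.5] 2319
b -50 a range [-48.8  51.3] 6479
b -25 a range [-48.8  51.7] 3172
b 0 a range [-48.6  52. ] 2836
b 25 a range [-48.7  51.6] 4445
b 50 a range [-48.7  51.9] 2923
b 75 a range [-48.5  52.2] 1067
b range [-62.6 105. ]
```

Request:
apply_moves --commands "0 0.16 0.03 0.3 0 0 0; 0 0 0 0.5 0 0 0; 0 0 0 0.5 0 0 0; 0 0 0 0.4 0 0 0; 0 0 0 0.4 0 0 0; 0 0 0 0.2 0 0 0; 0 0 0 0 0 0 0; 0 0 0 0 0 0 0"

```text
t: 40.1
position: [0.6032, 0.2723, 0.2246]
tool_rot: [-180.0, -0.0, -81.8]
contact_force: [0.0, 0.5, -0.6]
grip_width: 0.0479
```

Request:
apply_moves --commands "0 0 0 0.3 0 0 0; 0 0 0 0.2 0 0 0; 0 0 0 0.15 0 0 0; 0 0 0 0 0 0 0; 0 0 0 0 0 0 0"

```text
t: 40.6
position: [0.6031, 0.2723, 0.2206]
tool_rot: [-179.9, -0.0, -81.8]
contact_force: [-3.8, -0.8, 10.4]
grip_width: 0.0478
```

```bash
python3 - <<'E'
from h import *
s=avg(3); plan([.6265,.1145,.0571],-81.8,s=s)
E
```

```text
std mm [0.01 0.   0.01]
t 40.7 grasp [0.6033 0.2724 0.0566] rot [-179.93    0.    -81.76] w 0.048 F [-4.2 -0.6  9.7]
yaw-> -81.8 j6 -30.1 turn [-0.0011  0.      0.0007] rows 1 each [-0.0011  0.      0.0007]
shift cm [15.96 -0.06 -0.05] rows 4 each [ 3.989 -0.016 -0.013]
```

Request:
apply_moves --commands "1 0 0 0 0 0 0; 1 0 0 0 0 0 0; 1 0 0 0 0 0 0; 1 0 0 0 0 0 0; 1 0 0 -3 0 0 0; 1 0 0 -4 0 0 0; 1 0 0 -3 0 0 0; 1 0 0 0 0 0 0"

```text
t: 41.5
position: [0.6043, 0.2728, 0.3237]
tool_rot: [-179.4, 0.2, -81.7]
contact_force: [1.6, 0.0, -0.1]
grip_width: 0.0867
```

```bash
python3 - <<'E'
from h import *
s=avg(6); w=cam("wrist")
for xy in [(.626,.114),(.615,.193),(.604,.272)]: print(plane_rect(w,xy,(.055,.08),.045))
plan([.590,-.25,.16],5.1,s=s)
E
```

```text
std mm [0.58 0.32 2.69]
(array([624.8, 131.1]), array([26.8, 48.2]), 8.2, 3449, np.float64(66.7))
(array([615.9, 193.1]), array([48.2, 59. ]), -81.8, 5566, np.float64(66.8))
(array([604.6, 271.8]), array([48.1, 59.7]), -81.8, 4273, np.float64(66.8))
t 41.75 grasp [0.6033 0.2724 0.1548] rot [-1.7992e+02  5.0000e-02 -8.1800e+01] w 0.0873 F [-0.8 -0.5 -0.5]
yaw-> 5.1 j6 -30.1 turn [-1.7000e-03 -4.0000e-04 -1.5166e+00] rows 11 each [-0.0002 -0.     -0.1379]
shift cm [-5.95 51.9  -0.52] rows 11 each [-0.541  4.718 -0.047]
```

Request:
apply_moves --commands "1 0 0 0 0 0 -0.138; 1 0 0 0 0 0 -0.138; 1 0 0 0 0 0 -0.138; 1 0 0 0 0 0 -0.138; 1 0 0 0 0 0 -0.138; 1 0 0 0 0 0 -0.138; 1 0 0 0 0 0 -0.138; 1 0 0 0 0 0 -0.138"

```text
t: 42.6
position: [0.603, 0.2721, 0.3166]
tool_rot: [179.9, 0.1, -18.2]
contact_force: [0.3, 0.2, -0.6]
grip_width: 0.0868
```

Request:
apply_moves --commands "1 0 0 0 0 0 -0.138; 1 0 0 0 0 0 -0.138; 1 0 0 0 0 0 -0.137; 1 -0.54 4.72 0 0 0 0; 1 -0.54 4.72 0 0 0 0; 1 -0.54 4.72 0 0 0 0; 1 -0.54 4.72 0 0 0 0; 1 -0.54 4.72 0 0 0 0"

```text
t: 43.4
position: [0.5968, 0.033, 0.317]
tool_rot: [180.0, 0.1, 5.2]
contact_force: [0.5, 0.9, 0.4]
grip_width: 0.087
```

Request:
apply_moves --commands "1 -0.54 4.72 0 0 0 0; 1 -0.54 4.72 0 0 0 0; 1 -0.54 4.72 0 0 0 0; 1 -0.54 4.72 0 0 0 0; 1 -0.54 4.72 0 0 0 0; 1 -0.54 4.72 0 0 0 0; 1 0 0 0 0 0 0; 1 0 0 0 0 0 0"

```text
t: 44.2
position: [0.5898, -0.2514, 0.3165]
tool_rot: [-180.0, 0.1, 5.0]
contact_force: [-0.4, 0.1, -0.9]
grip_width: 0.0869
```

```bash
python3 - <<'E'
from h import *
s=avg(5); w=cam("wrist"); save(w,"w8.png"); np.savez("w8.npz",**w)
print("tab",plane_rect(w,(.589,-.288),(.07,.09),.04)); 
P,_=cloud(w); m=(P[:,2]>.036)&(P[:,2]<.056)&(abs(P[:,0]-.578)<.085)&(abs(P[:,1]+.189)<.16); print(cv2.minAreaRect((P[m,:2]*1000).astype(np.float32)))
m=(P[:,2]>.0465)&(P[:,2]<.056)&(abs(P[:,0]-.578)<.085)&(abs(P[:,1]+.189)<.16); print("rails",cv2.minAreaRect((P[m,:2]*1000).astype(np.float32)))
plan([.5885,-.288,.07],5.1,s=s)
E
```

```text
std mm [0.26 0.93 0.46]
tab (array([ 590.6, -289. ]), array([12.3, 27.6]), 4.7, 614, np.float64(80.7))
((580.6982421875, -186.55703735351562), (130.0724639892578, 250.96798706054688), 5.161667823791504)
rails ((580.743896484375, -186.62249755859375), (114.1978530883789, 250.6533203125), 5.118219375610352)
t 44.4 grasp [ 0.59   -0.2498  0.1532] rot [-1.7997e+02  9.0000e-02  5.1300e+00] w 0.087 F [-0.8  0.8  0.5]
yaw-> 5.1 j6 103.6 turn [-0.0006  0.0015  0.0005] rows 1 each [-0.0006  0.0015  0.0005]
shift cm [-0.51  3.78  8.32] rows 2 each [-0.255  1.891  4.159]
```

View pics/w8.png

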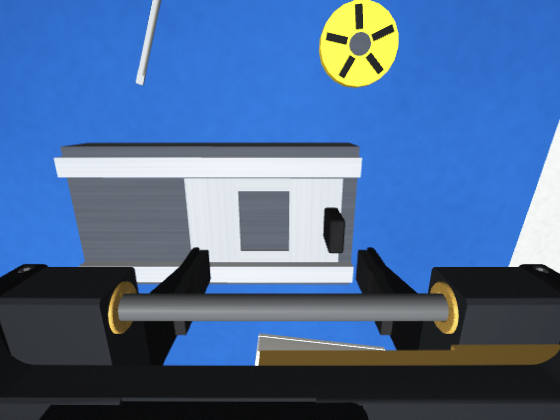

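The view shows the tab at (334,230), the window at (264,221) and the shutter shut. I'll pinch the tab.

Request:
apply_moves --commands "0.5 -0.22 1.97 0 0 0 0; 0.5 -0.22 1.97 0 0 0 0; 0.5 0 0 3 0 0 0; 0.5 0 0 3 0 0 0; 0.5 0 0 1.5 0 0 0; 0.5 0 0 0.8 0 0 0; 0.5 0 0 0 0 0 0; 0.5 0 0 0 0 0 0"

```text
t: 45.25
position: [0.5901, -0.2894, 0.2361]
tool_rot: [179.9, -0.1, 5.2]
contact_force: [0.3, 0.5, 0.3]
grip_width: 0.0441
```

Request:
apply_moves --commands "0 0 0 0 0 0 0; 0 0 0 0 0 0 0; 0 0 0 0 0 0 0; 0 0 0 0 0 0 0; 0 0 0 0 0 0 0; 0 0 0 0 0 0 0; 0 0 0 0 0 0 0" --force 30

```text
t: 45.95
position: [0.5895, -0.2901, 0.2353]
tool_rot: [180.0, -0.0, 5.1]
contact_force: [-0.8, -0.9, 0.4]
grip_width: 0.0116
```

```bash
python3 - <<'E'
from h import *
s=avg(3); plan([.589,-.289,.07],5.13,s=s)
E
```

```text
std mm [0.01 0.02 0.01]
t 46.05 grasp [ 0.5895 -0.2901  0.0713] rot [ 1.7998e+02 -1.0000e-02  5.1300e+00] w 0.0116 F [ 0.1 -1.4  1.6]
yaw-> 5.1 j6 107.2 turn [ 0.0003 -0.0001 -0.    ] rows 1 each [ 0.0003 -0.0001 -0.    ]
shift cm [-0.03 -0.11  0.13] rows 1 each [-0.035 -0.108  0.126]
```

Request:
apply_moves --commands "0 0 -0.5 0 0 0 0; 0 0 -1 0 0 0 0; 0 0 -1 0 0 0 0; 0 0 -1 0 0 0 0; 0 0 -0.7 0 0 0 0; 0 0 -0.3 0 0 0 0; 0 0 0 0 0 0 0; 0 0 0 0 0 0 0"

```text
t: 46.85
position: [0.5854, -0.245, 0.2352]
tool_rot: [-180.0, 0.0, 5.1]
contact_force: [-1.3, -0.9, 3.8]
grip_width: 0.0116
```

```bash
python3 - <<'E'
from h import *
s=avg(4); plan([.5895-.0895*.045,-.2901+.996*.045,.0713],5.13,s=s)
E
```

```text
std mm [0.01 0.11 0.01]
t 47.0 grasp [ 0.5854 -0.2451  0.0712] rot [-179.99    0.      5.11] w 0.0118 F [-1.3 -0.2  3.7]
yaw-> 5.1 j6 103.3 turn [-0.0001  0.     -0.0003] rows 1 each [-0.0001  0.     -0.0003]
shift cm [ 0.01  0.02 -0.01] rows 1 each [ 0.005  0.016 -0.01 ]
```

Request:
apply_moves --commands "0.4 0 0 0 0 0 0; 0.4 0 0 0 0 0 0; 0.4 0 0 0 0 0 0; 0.4 0 0 -3 0 0 0; 0.4 0 0 -4 0 0 0; 0.4 0 0 -3 0 0 0; 0.6 0 0 0 0 0 0; 0.6 0 0 0 0 0 0"

```text
t: 47.8
position: [0.5852, -0.2449, 0.3354]
tool_rot: [-180.0, -0.1, 5.1]
contact_force: [-0.7, 0.1, -0.9]
grip_width: 0.0439
```

```bash
cat >> h.py <<'E'
def supfit(w,c,yaw=5.13):
    "supply-frame edges: window (from shutter-level depth), housing and tab, mm"
    P,uv=cloud(w); y=np.radians(yaw); e=np.array([np.cos(y),np.sin(y)]); f=np.array([-e[1],e[0]]); D=P[:,:2]-c; a,b=D@e*1000,D@f*1000; z=P[:,2]*1000
    m=(abs(a)<75)&(abs(b)<135)&(z>36)&(z<56); print("housing a",np.round([a[m].min(),a[m].max()],1),"b",np.round([b[m].min(),b[m].max()],1))
    return a,b,z
E
python3 - <<'E'
from h import *
s=avg(6); w=cam("wrist"); save(w,"w9.png"); np.savez("w9.npz",**w)
print("tab",plane_rect(w,(.586,-.245),(.07,.09),.04)); a,b,z=supfit(w,np.array([.5807,-.1866]))
k=(abs(b)<10)|((abs(a)<10)); 
for nm,q,r in [("a",a,b),("b",b,a)]:
    k=(abs(r)<12)&(abs(q)<40); 
    for lo in range(-36,36,4):
        i=k&(q>=lo)&(q<lo+4); print(nm,lo,i.sum(),round(np.median(z[i]),1) if i.any() else None,end="; ")
    print()
plan([.4345,-.002,.18],-77.6,s=s)
E
```

```text
std mm [0.11 0.06 0.76]
tab (array([ 586.2, -244.3]), array([10.8, 27.8]), 5.2, 487, np.float64(80.9))
housing a [-65.1  65.1] b [-125.5  125.3]
a -36 91 45.2; a -32 128 44.8; a -28 310 32.1; a -24 87 16.7; a -20 90 16.6; a -16 85 16.6; a -12 79 16.7; a -8 92 16.7; a -4 91 16.6; a 0 85 16.5; a 4 90 16.9; a 8 93 16.6; a 12 94 16.8; a 16 518 245.4; a 20 1161 263.8; a 24 4345 259.4; a 28 1181 245.4; a 32 939 245.3; 
b -36 103 45.1; b -32 885 175.2; b -28 1207 204.6; b -24 332 182.7; b -20 64 194.1; b -16 85 16.7; b -12 91 16.7; b -8 88 16.7; b -4 86 16.7; b 0 90 16.7; b 4 89 16.6; b 8 86 16.6; b 12 93 16.8; b 16 252 24.8; b 20 1128 227.9; b 24 107 45.1; b 28 108 45.1; b 32 108 45.2; 
t 48.05 grasp [ 0.5848 -0.2448  0.1698] rot [-1.7994e+02  1.1000e-01  5.1100e+00] w 0.0514 F [0.  0.1 1.2]
yaw-> -77.6 j6 103.3 turn [6.0000e-04 2.3000e-03 1.4435e+00] rows 10 each [1.000e-04 2.000e-04 1.444e-01]
shift cm [-26.96   9.49  -1.02] rows 6 each [-4.493  1.582 -0.17 ]
```

View pics/w9.png

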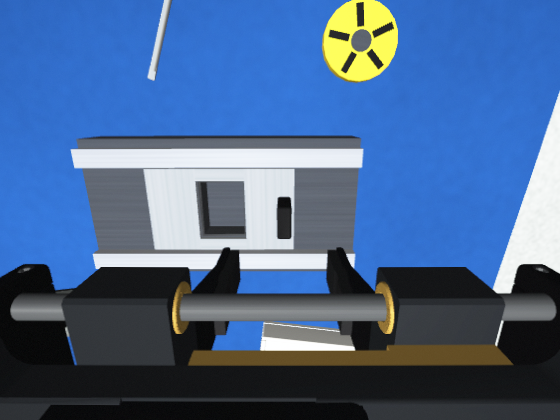

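The window is now over the open port at (222,210), and the tab sits at b = -58.0 as expected. I'll fetch the key.

Request:
apply_moves --commands "0.6 0 0 0 0 0 0.1444; 0.6 0 0 0 0 0 0.1444; 0.6 0 0 0 0 0 0.1444; 0.6 0 0 0 0 0 0.1444; 0.6 0 0 0 0 0 0.1444; 0.6 0 0 0 0 0 0.1444; 0.6 0 0 0 0 0 0.1444; 0.6 0 0 0 0 0 0.1444"

```text
t: 48.9
position: [0.5854, -0.245, 0.3343]
tool_rot: [179.9, 0.0, -61.4]
contact_force: [0.8, -0.3, -0.1]
grip_width: 0.0525
```

Request:
apply_moves --commands "0.6 0 0 0 0 0 0.1444; 0.6 0 0 0 0 0 0.1444; 0.6 -4.5 1.58 0 0 0 0; 0.6 -4.5 1.58 0 0 0 0; 0.6 -4.5 1.58 0 0 0 0; 0.6 -4.5 1.58 0 0 0 0; 0.6 -4.5 1.58 0 0 0 0; 0.6 -4.5 1.58 0 0 0 0"

```text
t: 49.7
position: [0.4337, -0.0005, 0.3348]
tool_rot: [180.0, -0.0, -77.6]
contact_force: [0.4, 1.2, 0.2]
grip_width: 0.0525
```

Request:
apply_moves --commands "0.6 0 0 0 0 0 0; 0.6 0 0 0 0 0 0; 0.6 0 0 0 0 0 0"

```text
t: 50.0
position: [0.4354, -0.002, 0.335]
tool_rot: [-180.0, -0.0, -77.6]
contact_force: [-0.2, -0.4, -0.2]
grip_width: 0.0521
```

```bash
python3 - <<'E'
from h import *
s=avg(3); w=cam("wrist"); save(w,"w10.png"); print("block",plane_rect(w,(.4345,-.002),(.03,.04),.05)); pick(w,s,(.4345,-.002),(.058,.075),.058,.035)
E
```

```text
std mm [0.05 0.22 0.09]
block (array([436.3,  -2.2]), array([52. , 66.8]), -77.8, 2724, np.float64(34.6))
(array([436.3,  -2. ]), array([13.9, 45.4]), -78.1, 821, np.float64(66.3))
[ 0.43500319 -0.00074769]
t 50.1 grasp [ 0.4354 -0.0023  0.1709] rot [ 1.7999e+02 -1.0000e-02 -7.7690e+01] w 0.0526 F [-0.1 -0.6  0.6]
yaw-> -78.1 j6 -8.9 turn [ 0.0002 -0.0002  0.0072] rows 1 each [ 0.0002 -0.0002  0.0072]
shift cm [-1.500e-01  1.000e-02  1.129e+01] rows 3 each [-0.052  0.004  3.763]
```

Request:
apply_moves --commands "0.5 -0.15 0 3 0 0 0.002; 0.5 0 0 3 0 0 0; 0.5 0 0 2.5 0 0 0; 0.5 0 0 1.5 0 0 0; 0.5 0 0 0.9 0 0 0; 0.5 0 0 0.4 0 0 0; 0.5 0 0 0 0 0 0; 0.5 0 0 0 0 0 0"

```text
t: 50.95
position: [0.435, -0.0003, 0.2226]
tool_rot: [-179.9, 0.0, -77.7]
contact_force: [-0.1, 0.3, 0.0]
grip_width: 0.0435
```

Request:
apply_moves --commands "0 0 0 0 0 0 0; 0 0 0 0 0 0 0; 0 0 0 0 0 0 0; 0 0 0 0 0 0 0; 0 0 0 0 0 0 0; 0 0 0 0 0 0 0; 0 0 0 0 0 0 0" --force 40

```text
t: 51.65
position: [0.4346, -0.0001, 0.2222]
tool_rot: [-180.0, -0.0, -77.7]
contact_force: [-0.7, 0.2, 2.2]
grip_width: 0.0138
```

```bash
python3 - <<'E'
from h import *
s=avg(3)
plan([.5794,-.1876,.18],5.13,s=s)
E
```

```text
std mm [0.01 0.01 0.01]
t 51.75 grasp [ 4.346e-01 -2.000e-04  5.820e-02] rot [-180.      0.    -77.72] w 0.0137 F [-1.1  0.2  3. ]
yaw-> 5.1 j6 -9.3 turn [-1.000e-04 -1.000e-04 -1.446e+00] rows 10 each [-0.     -0.     -0.1446]
shift cm [ 12.75  19.96 -12.18] rows 6 each [ 2.124  3.327 -2.03 ]
```

Request:
apply_moves --commands "0 0 0 -2 0 0 0; 0 0 0 -4 0 0 0; 0 0 0 -4 0 0 0; 0 0 0 -2.2 0 0 -0.1446; 0 0 0 0 0 0 -0.1446; 0 0 0 0 0 0 -0.1446; 0 0 0 0 0 0 -0.1446; 0 0 0 0 0 0 -0.1446"

```text
t: 52.55
position: [0.4342, -0.0003, 0.3435]
tool_rot: [180.0, 0.0, -36.0]
contact_force: [-0.2, 0.0, -1.6]
grip_width: 0.0139
```

Request:
apply_moves --commands "0 0 0 0 0 0 -0.1446; 0 0 0 0 0 0 -0.1446; 0 0 0 0 0 0 -0.1446; 0 0 0 0 0 0 -0.1446; 0 0 0 0 0 0 -0.1446; 0 2.12 3.33 0 0 0 0; 0 2.12 3.33 0 0 0 0; 0 2.12 3.33 0 0 0 0"

```text
t: 53.35
position: [0.5074, -0.0949, 0.3435]
tool_rot: [-180.0, 0.0, 5.2]
contact_force: [-0.1, 0.8, -1.7]
grip_width: 0.014
```

Request:
apply_moves --commands "0 2.12 3.33 0 0 0 0; 0 2.12 3.33 0 0 0 0; 0 2.12 3.33 0 0 0 0; 0 0 0 0 0 0 0; 0 0 0 3 0 0 0; 0 0 0 2.5 0 0 0; 0 0 0 1.5 0 0 0; 0 0 0 0 0 0 0"

```text
t: 54.15
position: [0.5776, -0.1873, 0.2707]
tool_rot: [-179.9, 0.4, 5.1]
contact_force: [-0.1, 0.2, -1.1]
grip_width: 0.0136
```

```bash
cat >> h.py <<'E'
def tosup(xy,c=(.5807,-.1866),yaw=5.13): return torack(xy,c,yaw)
E
python3 - <<'E'
from h import *
s=avg(6); w=cam("wrist"); save(w,"w11.png"); plan([.5794,-.1876,.0845],5.13,s=s); g=s["position"]
print("grasp in sup",tosup(g[:2]*1000))
supfit(w,np.array([.5807,-.1866]))
for zr,r in [((.108,.124),.035),((.076,.09),.05)]:
    q=plane_rect(w,g[:2],zr,r); print(q, tosup(q[0]) if q else "")
print("tab",plane_rect(w,(.586,-.245),(.07,.09),.02))
E
```

```text
std mm [0.66 0.12 1.68]
t 54.4 grasp [ 0.5787 -0.1875  0.1098] rot [-1.7999e+02  6.0000e-02  5.1400e+00] w 0.0139 F [-0.6 -0.4 -0.7]
yaw-> 5.1 j6 97.9 turn [-0.0002  0.001   0.0001] rows 1 each [-0.0002  0.001   0.0001]
shift cm [0.05 0.01 2.53] rows 1 each [0.049 0.01  2.528]
grasp in sup [-1.9 -0.8]
housing a [-46.6  65.1] b [-126.3  125. ]
(array([ 590.7, -185.7]), array([27.7, 30.1]), -33.8, 2203, np.float64(119.2)) [10.  0.]
(array([ 595.2, -185.3]), array([44.5, 52.2]), -84.9, 4199, np.float64(87.6)) [14.6 -0. ]
tab (array([ 587.5, -244.1]), array([12.3, 25.7]), 5.2, 845, np.float64(80.5))
```

View pics/w11.png

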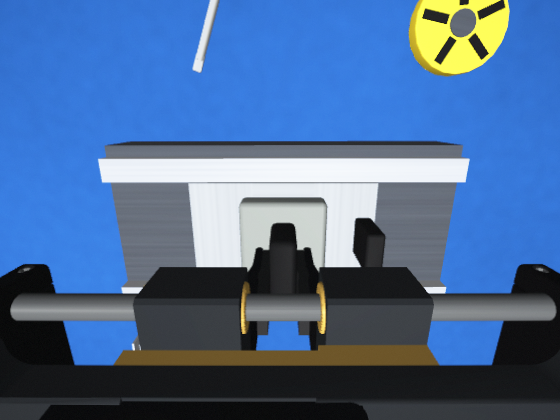

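```bash
python3 - <<'E'
from h import *
s=avg(3); w=cam("wrist"); plan([.5794,-.1876,.0845],5.13,s=s)
a,b,z=supfit(w,np.array([.5807,-.1866]))
k=(abs(z-86)<8)&(a>0)&(a<60)&(abs(b)<40)
print(np.histogram(z[k],bins=range(78,96,2)))
for lo in range(-24,25,8):
    i=k&(abs(b-lo)<4); print(lo,np.round(np.percentile(a[i],[95,99,100]),1), np.round(z[i][a[i]>np.percentile(a[i],97)].mean(),1))
k2=(abs(z-118)<5)&(a>-10)&(a<40)&(abs(b)<12); print("fin a max",np.round(np.percentile(a[k2],[90,97,100]),1),"b",np.round(np.percentile(b[k2],[1,50,99]),1))
j=(abs(z-50)<2.5)&(abs(b)<100); print("rail a", np.round([a[j].min(),a[j].max()],1))
E
```

```text
std mm [0.07 0.02 0.13]
t 54.55 grasp [ 0.5796 -0.1878  0.1112] rot [ 1.7998e+02 -1.2000e-01  5.1300e+00] w 0.0137 F [ 0.1 -0.7 -0.4]
yaw-> 5.1 j6 97.9 turn [ 0.0003 -0.002   0.    ] rows 1 each [ 0.0003 -0.002   0.    ]
shift cm [ 0.01 -0.02  2.67] rows 1 each [ 0.013 -0.015  2.668]
housing a [-46.9  65.1] b [-126.6  124.9]
(array([  67,   68,   80,  328, 2942,  449,   20,   38]), array([78, 80, 82, 84, 86, 88, 90, 92, 94]))
-24 [35.5 36.2 36.3] 82.1
-16 [35.9 36.2 36.6] 83.0
-8 [36.  36.2 36.4] 81.9
0 [36.2 36.3 36.3] 80.3
8 [36.  36.2 36.5] 82.3
16 [35.9 36.3 36.4] 82.5
24 [35.6 36.1 36.4] 81.5
fin a max [23.4 24.8 25.5] b [-11.2  -0.3  11.4]
rail a [-13.4  57.2]
```

Request:
apply_moves --commands "0 -0.12 0 0.3 0 0 0; 0 0 0 0.5 0 0 0; 0 0 0 0.4 0 0 0; 0 0 0 0.3 0 0 0; 0 0 0 0.3 0 0 0; 0 0 0 0 0 0 0; 0 0 0 0 0 0 0; 0 0 0 0 0 0 0"

```text
t: 55.4
position: [0.578, -0.188, 0.2562]
tool_rot: [180.0, -0.0, 5.1]
contact_force: [0.3, -0.8, -1.0]
grip_width: 0.0138
```

```bash
python3 - <<'E'
from h import *
s=avg(3); plan([.5794,-.1876,.0847],5.13,s=s)
E
```

```text
std mm [0.02 0.   0.03]
t 55.5 grasp [ 0.5781 -0.188   0.0923] rot [ 1.7999e+02 -2.0000e-02  5.1300e+00] w 0.0135 F [ 0.4  0.4 -1.2]
yaw-> 5.1 j6 97.9 turn [ 0.0001 -0.0004 -0.0001] rows 1 each [ 0.0001 -0.0004 -0.0001]
shift cm [ 0.14 -0.02  0.76] rows 1 each [ 0.142 -0.023  0.755]
```

Foot bottom is at 34 mm, already inside the port with no force. I'll seat it.

Request:
apply_moves --commands "0 0 0 0.3 0 0 0; 0 0 0 0.3 0 0 0; 0 0 0 0.2 0 0 0; 0 0 0 0.1 0 0 0; 0 0 0 0 0 0 0; 0 0 0 0 0 0 0"

```text
t: 56.1
position: [0.5778, -0.1883, 0.2487]
tool_rot: [179.9, 0.0, 5.2]
contact_force: [-2.0, -0.7, 7.0]
grip_width: 0.0139
```

```bash
python3 - <<'E'
from h import *
s=avg(3); plan([.5794,-.1876,.0847],5.13,s=s)
E
```

```text
std mm [0.01 0.01 0.01]
t 56.2 grasp [ 0.5778 -0.1884  0.0847] rot [179.94   0.     5.15] w 0.0136 F [-4.1 -0.6  7.8]
yaw-> 5.1 j6 97.9 turn [0.001  0.     0.0003] rows 1 each [0.001  0.     0.0003]
shift cm [ 0.16 -0.05 -0.  ] rows 1 each [ 0.165 -0.053 -0.003]
```

The plug is home at 84.7 mm with an 8 N reaction. I'll release, retreat and check everything.

Request:
apply_moves --commands "0.35 0 0 0 0 0 0; 0.35 0 0 0 0 0 0; 0.35 0 0 0 0 0 0; 0.35 0 0 -3 0 0 0; 0.35 0 0 -4.5 0 0 0; 0.35 0 0 -4.5 0 0 0; 0.35 0 0 -3 0 0 0; 0.35 0 0 0 0 0 0"

```text
t: 57.0
position: [0.5788, -0.1882, 0.4028]
tool_rot: [179.8, -0.6, 5.2]
contact_force: [1.3, 0.3, 0.3]
grip_width: 0.0304
```

Request:
apply_moves --commands "0.35 -4.5 0 0 0 0 0; 0.35 -4.5 0 0 0 0 0; 0.35 -2 0 0 0 0 0; 0.35 0 0 0 0 0 0; 0.35 0 0 0 0 0 0"

```text
t: 57.5
position: [0.4685, -0.1978, 0.3969]
tool_rot: [180.0, -0.0, 5.1]
contact_force: [0.6, -0.1, 0.4]
grip_width: 0.0303
```

```bash
python3 - <<'E'
from h import *
w=cam("wrist"); t=cam("top"); sd=cam("side"); cv2.imwrite("pics/end.png",np.vstack([sd["image"][60:360,60:460,::-1],w["image"][:280,80:480,::-1]]))
print("fin",plane_rect(w,(.5795,-.188),(.07,.11),.03),"block",plane_rect(w,(.5795,-.188),(.055,.066),.05)); print("tab",plane_rect(w,(.586,-.245),(.07,.09),.02))
for xy in [(.626,.114),(.615,.193),(.604,.272)]: print(plane_rect(t,xy,(.055,.08),.045),plane_rect(sd,xy,(.055,.08),.045))
for xy in [(.364,-.276),(.362,-.341)]: print(plane_rect(t,xy,(.037,.055),.025))
print(manip.state()["contact_force"])
E
```

```text
fin (array([ 581. , -186.9]), array([13.9, 46.1]), 4.6, 916, np.float64(92.7)) block (array([ 580.4, -186.9]), array([52.1, 66.8]), 5.1, 3066, np.float64(60.9))
tab (array([ 585.9, -244.8]), array([12.4, 27.9]), 5.1, 494, np.float64(80.5))
(array([627.3, 111.8]), array([48.5, 59.9]), -81.8, 385, np.float64(65.7)) (array([624.7, 113.7]), array([48.3, 63.7]), -82.5, 476, np.float64(65.6))
(array([615.8, 191. ]), array([49., 60.]), -81.9, 389, np.float64(66.1)) (array([613.4, 192.8]), array([48.4, 62.9]), -81.2, 590, np.float64(65.7))
(array([604.5, 269.8]), array([49.3, 60.3]), -81.6, 390, np.float64(65.3)) (array([602.1, 272.7]), array([48.7, 62.8]), -81.7, 726, np.float64(65.5))
(array([ 363.6, -276.6]), array([20.2, 21.4]), 25.8, 56, np.float64(46.3))
(array([ 360.5, -341.7]), array([19.6, 19.7]), -38.1, 52, np.float64(46.4))
[-0.75314328  0.44426862 -0.10514049]
```

View pics/end.png

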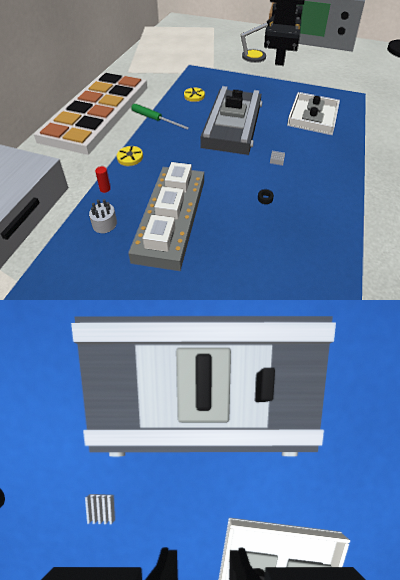

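The picture shows three relays in the rack, the plug home through the window with the tab beside it, both blanks in the tray, and the bystanders undisturbed.

```bash
python3 -c "
from station import manip
print(manip.hand_in())"
```

```text
the job is handed in; nothing more can be done
None
```

The job is done and handed in at about 58 s, well inside the 210 s limit; the hand-in gives no verdict.

- **What I did:** I moved both blanking plugs to the tray and plugged the three white relays fully home in the rack. I then slid the shutter to its middle stop and plugged the power plug home through the window. I left the purple look-alike and the bystanders alone.
- **Relays:** their tops measured 65–66 mm (66 expected) and they sit square with the rack.
- **Blanking plugs:** their knob tops measured about 46–47 mm (47 expected), so they sit flat in the tray.
- **Shutter:** the tab was about 58 mm to the -y side of the window centre, so the window sits over the port.
- **Power plug:** the top of its grey block measured 60.9 mm (60.5 expected).
- **Off plan:** I picked up the first blanking plug by its cap instead of its knob. It still came out and was set down cleanly.
- **Disagreement:** the wrist camera read about 1–2 mm off the gripper, and the top and side cameras differed by 2–3 mm. I corrected the grasps and fits for the wrist offset. All fits went in with low forces, the highest reading being about 12 N.

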